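# Right the drying cup and collect the spare pegs in it

### The arm

A 7-joint arm with a two-finger parallel gripper is mounted at the origin on the work surface. World frame = base frame: x ahead of the robot, y to its left, z up, the work surface at z = 0. Lengths are in m, angles in rad, forces in N, time in s.
With the tool pointing down it reaches from about 0.425 to 0.875 m from the base axis. Payload 4.7 kg.
Tool frame: the origin (TCP) lies on the centre line of the jaws, within the pads' length; the fingertips stand 17 mm ahead of it and the grasp point (between the pads) lies 2 mm behind it (ctrl.tip_reach is the distance from the TCP to the fingertips, in m); y points along the fingers, z is the direction in which the jaws open and shut, and the axes are right-handed (so a half turn about y gives the same grasp; the last joint's range is limited). The gripper opens to 85 mm and grips with 20 to 120 N. Pads are 22 mm wide; open, the fingers measure 114 mm over their backs; the gripper's body (76 mm by 85 mm) begins 54 mm behind the grasp point. The pads swing forward as they close: fully open they stand 13 mm farther back than shut.
Start: joints at [1.273, 0.321, -0.07, 1.45, 0.023, 1.371, -0.057], TCP at [0.199, -0.619, 0.248] pointing down, gripper open.
Joint ranges: [-2.86, 2.86], [-0.3, 2.09], [-1.38, 1.24], [0.06, 2.45], [-1.56, 4.7], [0.09, 2.05], [-2.69, 2.69]. Speed limits (rad/s): [2.57, 2.57, 3.14, 3.14, 3.14, 3.14, 3.14].

### API

Orientations are given as a rotation vector (axis times angle).
In Python, from workcell import ctrl, snapshot gives the robot as it stands. The module is installed in compiled form; this text tells all that it offers.
- The arm moves only by the tool carry_out, never from a script. Its arguments are lists of equal length, an entry for each row: "offset": the shift along the tool's x, y, z in units of 30 mm (1.0 is 30 mm), a list of three; "turn": the turn, a rotation vector about the tool's x, y, z in units of 8 degrees (1.0 is 8 degrees), a list of three; "grip": the closure in counts, from 0 (fully open) to 255 (shut). A call has 1 to 8 rows; each row shifts and turns the commanded pose from where the row before left it, along the tool's axes as they then stand; what a row does not reach is not made up. A row lasts 1/8 s, in which the tool goes at most 62.5 mm and 10.7 degrees, less where a joint would pass 70% of its speed; a pose out of reach is approached as far as the arm can. A call is refused whole if a number of a shift passes 1 or a number of a turn 1, either way. A call with a gripper value outside its range is refused whole. The fingers move at their own pace and stop on an object; "newtons" is the grip in N (left out, the last holds). Time passes only in rows, so rows that do not move let the fingers close. It gives the time, the measured TCP pose, the force and the opening at its end, in the units of the state.
- ctrl.get_state(): the state, without advancing time (a new reading comes with each control period).
- snapshot(name): name is "side" or "top" or "wrist"; returns a dict with "color" (480x640x3 uint8, red, green, blue), "camera_matrix" (3x3 intrinsics, pixels), "pose" (4x4, takes a point from camera to world coordinates); the wrist camera has in their place "hand_eye" (4x4, takes a point from camera to tool coordinates, whose origin is the TCP and whose axes are the tool frame's). Camera axes: x right, y up, looking along -z (the intrinsics and any distortion apply to the point x, -y, -z); pixel columns grow to the right and rows downward; lengths in m; the calibration is good to about 2 mm. A picture is of the moment at which its call begins: read the wrist's pose just before it. There is no depth.
- ctrl.job_done(): hands the job in, once; it reports no verdict.
The state is a dict: "time": time; "joint_positions": joint angles; "joint_velocities": joint speeds; "joint_efforts": joint torques, N m; "eef_pos": TCP position; "eef_rot": TCP orientation; "ft_force": force on the tool from outside, world axes, zero at the start; "torque": the same for the moment, N m; "grip_width": finger opening in m.
Only numpy, scipy, OpenCV 4.12 (cv2) and the standard library are available. Lean on these libraries where they do the work, as an engineer would, in place of code of your own. Each camera call takes 0.05 s, during which the arm holds its last target.

### The job

Turn the small white drinking cup that is drying upside down on the grey mat the right way up and stand it on the round cork coaster, handling it gently so that it never topples or falls. Drop the two short spare wooden pegs into it, so that the cup ends upright on the coaster with both pegs inside; leave the long peg and everything else where it is.

Things in the scene. Friction and masses are not known exactly. Their poses are not given: they have to be found in the camera images.
- cup_mid (a point): White stiff plastic cup, no handles, 58 mm tall, round, tapered: outside 46 mm at the closed base, 51.5 mm half-way, 57 mm at the open mouth (thin rim bead 59); inside of mouth 51 mm, wall 3, floor 4; about 45 g. Point: on its axis half-way up. z axis runs from base to mouth: straight down at the start. Laid on its side it hardly rolls; the point is then 26 mm up and z about 5 degrees above level.
- mat_top (a point): Grey flat drying mat, fixed, 160 mm (x) by 180 mm (y), 4 mm thick; the cup starts on it and there is room on it to lay the cup on its side. The point is the centre of its top face, z up.
- coaster_top (a point): Round cork coaster, fixed, 110 mm across, 5 mm thick; the cup must end standing on it. The point is the centre of its top face, z up.
- peg_a_mid (a point): Short spare wooden peg lying on the ledge: plain round dowel 16 mm across and 36 mm long, about 12 g. The point is its centre (8 mm above the ledge); its x axis runs along its length. Goes into the cup.
- peg_b_mid (a point): The other short spare wooden peg, the same size: 16 mm across, 36 mm long. Centre; x axis along its length. Goes into the cup.
- peg_long_mid (a point): Long wooden peg, 16 mm across and 90 mm long, lying near the short ones. Centre; x axis along its length. Not to be moved.
- spoon_mid (a point): Grey weaning spoon lying on the ledge, 140 mm long, 29 mm wide at the bowl, 10 mm high. Point about its middle; x along its length. Not to be moved.
- jar_mid (a point): Closed baby food jar, 54 mm across, 68 mm tall, upright. Centre at half height. Not to be moved.
- tractor_mid (a point): Wooden toy tractor, 108 mm long, 70 mm wide, 81 mm tall. Centre at half height. Not to be moved.
- bowl_mid (a point): White weaning bowl upside down, 120 mm across, 45 mm high. Centre at half height. Not to be moved.
- teether_mid (a point): Wooden teething ring lying flat, 68 mm across, 12 mm high. Centre. Not to be moved.
- light_mid (a point): Night light, fixed: birch foot 75 x 110 x 26 mm with a push switch and a clear acrylic panel, 130 mm tall in all. Point 60 mm above the ledge over the middle of the foot.
There are look-alikes about, which are no part of the job. What is shaped like the part that bears cup_mid but pink or yellow is not meant.

How it is judged:
By the outcome, as a careful person would: the job done as asked, in the order asked, and still so for the second after the job is handed in, with the robot touching nothing.
It also fails if it takes over 72 s, if anything falls off the work surface, if the arm or the gripper's body presses on something with over 40 N, if the wrist force passes 120 N, or if a joint passes its speed limit or range.

## Working session

There is one attempt and no reset: what is moved stays moved. The work goes in short steps, Python scripts to look and compute and a tool call to move; the robot and the scene stay as the last step left them, time stands still between calls to the robot, and variables do not carry over. Pictures are saved under pics/ and viewed, and the job is handed in when it is done.

Besides the shell and the picture viewer there is one more tool, called as a command line: name --argument value ..., lists and objects as JSON in quotes. carry_out: Moves the arm, as the interface text tells. Its arguments: {"type":"object","properties":{"offset":{"type":"array"},"turn":{"type":"array"},"grip":{"type":"array"},"newtons":{"type":"number"}},"required":["offset","turn","grip"]}

```bash
mkdir -p pics; ls; python3 - <<'E'
from workcell import ctrl, snapshot
import cv2,numpy as np
s=ctrl.get_state(); print(s)
for n in ["side","top","wrist"]:
    d=snapshot(n); cv2.imwrite(f"pics/{n}0.png",d["color"][:,:,::-1]); print(n,[ (k,np.round(v,4).tolist()) for k,v in d.items() if k!="color"])
E
```

```text
pics
{'time': 0.0, 'joint_positions': array([ 1.27309339,  0.32182567, -0.07009326,  1.45168064,  0.02265413,
        1.37083846, -0.05692554]), 'joint_velocities': array([ 0.00205134, -0.00011197,  0.00042633,  0.0009562 , -0.00072615,
       -0.00030045,  0.00058094]), 'joint_efforts': array([-4.47342063e-04, -4.93571234e+01, -3.82429836e-01, -3.14332223e+01,
        1.32036358e-02,  1.13064732e-02,  6.79549899e-06]), 'eef_pos': array([ 0.19918546, -0.6181809 ,  0.24721901]), 'eef_rot': array([-0.32324265,  2.05537794, -2.0514033 ]), 'ft_force': array([-0.36506962, -0.68414474,  0.14332092]), 'torque': array([ 0.01154381,  0.00250983, -0.04513552]), 'grip_width': 0.08521344836433023}
side [('camera_matrix', [[573.1677, 0.0, 317.2257], [0.0, 573.1677, 234.5539], [0.0, 0.0, 1.0]]), ('pose', [[0.8909, 0.2397, -0.3859, -0.0258], [-0.454, 0.5007, -0.737, -1.17], [0.0165, 0.8318, 0.5549, 0.9656], [0.0, 0.0, 0.0, 1.0]])]
top [('camera_matrix', [[435.6063, 0.0, 315.3742], [0.0, 435.6063, 240.6673], [0.0, 0.0, 1.0]]), ('pose', [[0.0288, 0.9859, -0.1646, 0.4242], [-0.9996, 0.028, -0.0067, -0.0316], [-0.0019, 0.1647, 0.9863, 1.0409], [0.0, 0.0, 0.0, 1.0]])]
wrist [('camera_matrix', [[431.8927, 0.0, 324.9896], [0.0, 431.8927, 234.0297], [0.0, 0.0, 1.0]]), ('hand_eye', [[-0.0011, -0.9492, -0.3148, -0.0792], [-0.0004, 0.3148, -0.9492, -0.1254], [1.0, -0.0009, -0.0007, 0.0007], [0.0, 0.0, 0.0, 1.0]])]
```

View pics/top0.png

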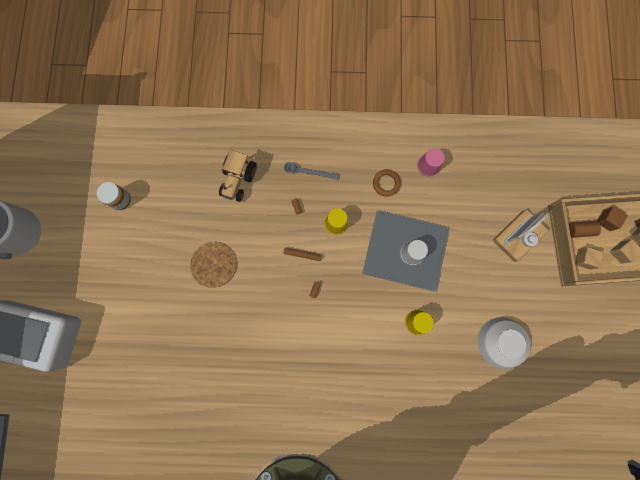

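View pics/side0.png

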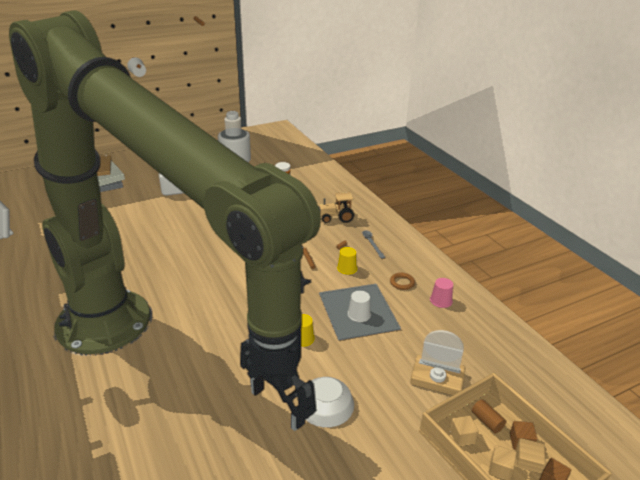

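View pics/wrist0.png

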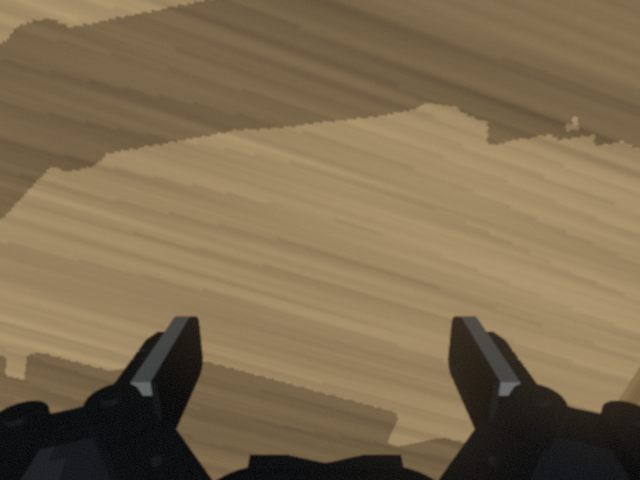

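```bash
cat > h.py <<'E'
import numpy as np, cv2
from scipy.spatial.transform import Rotation as R
from workcell import ctrl, snapshot
def px2w(d,uv,z,T=None):
    K=d["camera_matrix"]; T=d["pose"] if T is None else T
    uv=np.atleast_2d(np.array(uv,float)); out=[]
    for u,v in uv:
        r=np.array([(u-K[0,2])/K[0,0],-(v-K[1,2])/K[1,1],-1.]); w=T[:3,:3]@r
        out.append(T[:3,3]+w*(z-T[2,3])/w[2])
    return np.array(out)
def w2px(d,p,T=None):
    K=d["camera_matrix"]; T=d["pose"] if T is None else T
    c=T[:3,:3].T@(np.array(p)-T[:3,3]); return np.array([K[0,2]+K[0,0]*c[0]/-c[2],K[1,2]-K[1,1]*c[1]/-c[2]])
def toolT(s=None):
    s=s or ctrl.get_state(); T=np.eye(4);T[:3,:3]=R.from_rotvec(s["eef_rot"]).as_matrix();T[:3,3]=s["eef_pos"];return T
E
python3 - <<'E'
from h import *
d=snapshot("top"); np.set_printoptions(precision=4,suppress=True)
for n,uv,z in [("cup base top",(417.5,250),.062),("mat",(406,250.5),.004),("coaster",(214,264.5),.005),("pa",(297,206),.008),("pb",(315.5,289),.008),("long",(303,254),.008),("yel1",(338,218),.058),("yel2",(421,323),.058),("tract",(237,175),.04),("bowl",(512,345),.045),("pink",(434,158),.058),("teether",(387,183),.006),("spoon",(313,172),.005)]:
    p=px2w(d,uv,z)[0]; print(n,p,"r",np.hypot(*p[:2]),"yaw",np.degrees(np.arctan2(p[1],p[0])))
print(toolT())
im=d["color"][:,:,::-1]
c=cv2.resize(im[140:320,180:460],None,fx=2.8,fy=2.8,interpolation=cv2.INTER_CUBIC);cv2.imwrite("pics/crop1.png",c)
E
```

```text
cup base top [ 0.5727 -0.2573  0.062 ] r 0.6278055959921901 yaw -24.19268691769519
mat [ 0.5795 -0.243   0.004 ] r 0.6283631423311594 yaw -22.75287862300111
coaster [0.5324 0.2159 0.005 ] r 0.5745472812670994 yaw 22.073626364180942
pa [0.6809 0.0226 0.008 ] r 0.6812576155390317 yaw 1.897740712519029
pb [ 0.481  -0.0283  0.008 ] r 0.48178283811448186 yaw -3.3647480826090717
long [0.5634 0.004  0.008 ] r 0.5634068691580766 yaw 0.40695914428723645
yel1 [ 0.6427 -0.0757  0.058 ] r 0.6471348585137169 yaw -6.713489194883349
yel2 [ 0.4099 -0.2643  0.058 ] r 0.4877597699170976 yaw -32.81692806352594
tract [0.745 0.167 0.04 ] r 0.7634601299064672 yaw 12.634144584661064
bowl [ 0.3674 -0.4693  0.045 ] r 0.5960301699367138 yaw -51.94819740024381
pink [ 0.794  -0.2993  0.058 ] r 0.8485192788169672 yaw -20.653439556069937
teether [ 0.7458 -0.1968  0.006 ] r 0.7713281678661993 yaw -14.781580906624535
spoon [ 0.7692 -0.0138  0.005 ] r 0.7693272370574732 yaw -1.027828463110134
[[-0.9518 -0.0004  0.3068  0.1993]
 [-0.3068  0.0011 -0.9518 -0.6184]
 [ 0.0001 -1.     -0.0012  0.2476]
 [ 0.      0.      0.      1.    ]]
```

View pics/crop1.png

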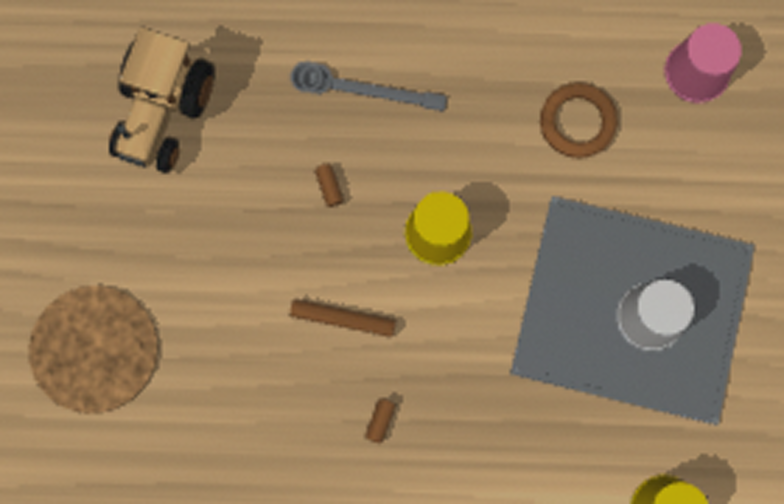

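```bash
cat >> h.py <<'E'
import json
def base(yaw_deg):
    # tool-down frame, jaw axis (tool z) at world yaw, x = -left
    c,s=np.cos(np.radians(yaw_deg)),np.sin(np.radians(yaw_deg))
    r=np.array([c,s,0]);t=np.array([-s,c,0]);return np.column_stack([-t,[0,0,-1.],r])
def tilt(yaw_deg,alpha_deg):
    # alpha 90=down; <90: tool points left(+t)&down ; >90 points right&down
    b=base(yaw_deg); return b@R.from_rotvec([0,0,np.radians(alpha_deg-90)]).as_matrix()
def plan(wps,start=None,dec=2,maxmm=30,maxdeg=7.9):
    """wps: list of (pos, Rot3x3, grip). prints rows"""
    T=toolT() if start is None else start
    p=T[:3,3].copy();M=T[:3,:3].copy();rows=[]
    for P,Q,g in wps:
        P=np.array(P,float); rv=R.from_matrix(M.T@Q).as_rotvec(); off=M.T@(P-p)
        n=int(max(1,np.ceil(np.linalg.norm(P-p)/maxmm*1000-.02),np.ceil(np.degrees(np.linalg.norm(rv))/maxdeg-.02)))
        for k in range(n):
            m=n-k
            o=np.round(M.T@((P-p)/m)/.03,dec); w=np.round(np.degrees(R.from_matrix(M.T@Q).as_rotvec()/m)/8,dec)
            o=np.clip(o,-1,1);w=np.clip(w,-1,1)
            p=p+M@(o*.03); M=M@R.from_rotvec(np.radians(w*8)).as_matrix(); rows.append((o,w,g))
    for i in range(0,len(rows),8):
        b=rows[i:i+8]
        print("offset",json.dumps([(r[0]+0.).tolist() for r in b]));print("turn",json.dumps([(r[1]+0.).tolist() for r in b]));print("grip",json.dumps([r[2] for r in b]))
    return p,M
def log():
    s=ctrl.get_state()
    with open("log.txt","a") as f: f.write(json.dumps([s["joint_positions"].tolist(),s["eef_pos"].tolist(),s["eef_rot"].tolist()])+"\n")
    return s
E
python3 - <<'E'
from h import *
log(); d=snapshot("top")
for n,uv,z in [("light foot",(523,236),.026),("light panel top",(525,228),.1)]:
    print(n,px2w(d,uv,z))
im=d["color"][:,:,::-1]
cv2.imwrite("pics/crop2.png",cv2.resize(im[190:350,360:600],None,fx=3,fy=3))
print(tilt(0,90),tilt(0,30)[:,1])
plan([([.575,-.235,.26],base(-22),0)],dec=1)
E
```

```text
light foot [[ 0.61868612 -0.51510276  0.026     ]]
light panel top [[ 0.62252258 -0.48512783  0.1       ]]
[[ 0.  0.  1.]
 [-1.  0.  0.]
 [ 0. -1.  0.]] [ 0.        -0.8660254 -0.5      ]
offset [[-0.9, 0.0, -0.5], [-0.9, 0.0, -0.4], [-0.9, 0.0, -0.4], [-0.9, 0.0, -0.3], [-1.0, 0.0, -0.3], [-1.0, 0.0, -0.2], [-1.0, 0.0, -0.2], [-1.0, 0.0, -0.1]]
turn [[0.0, -0.3, 0.0], [0.0, -0.4, 0.0], [0.0, -0.3, 0.0], [0.0, -0.4, 0.0], [0.0, -0.3, 0.0], [0.0, -0.4, 0.0], [0.0, -0.3, 0.0], [0.0, -0.4, 0.0]]
grip [0, 0, 0, 0, 0, 0, 0, 0]
offset [[-1.0, 0.0, -0.1], [-1.0, 0.0, -0.1], [-1.0, 0.0, 0.0], [-1.0, -0.1, 0.0], [-1.0, 0.0, 0.1], [-1.0, -0.1, 0.1], [-0.9, 0.0, 0.2], [-0.9, -0.1, 0.3]]
turn [[0.0, -0.3, 0.0], [0.0, -0.4, 0.0], [0.0, -0.3, 0.0], [0.0, -0.4, 0.0], [0.0, -0.3, 0.0], [0.0, -0.4, 0.0], [0.0, -0.3, 0.0], [0.0, -0.4, 0.0]]
grip [0, 0, 0, 0, 0, 0, 0, 0]
offset [[-0.9, 0.0, 0.3], [-1.0, -0.1, 0.3]]
turn [[0.0, -0.3, 0.0], [0.0, -0.4, 0.0]]
grip [0, 0]
```

View pics/crop2.png

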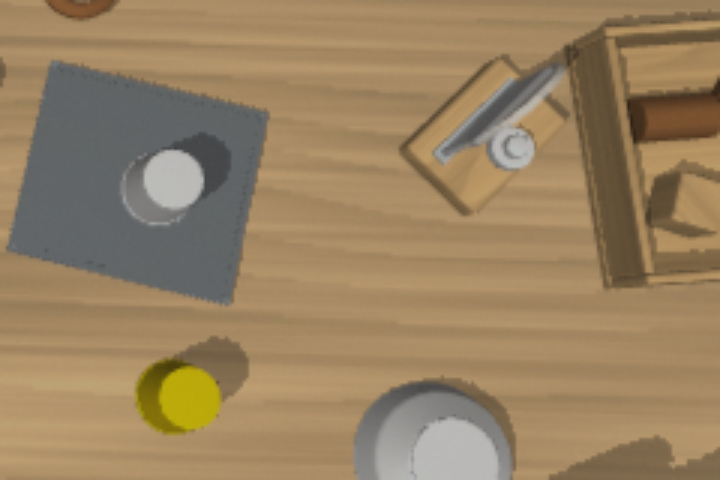

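```bash
sed -i 's/np.radians(alpha_deg-90)/np.radians(90-alpha_deg)/' h.py; python3 -c "
from h import *
print(tilt(0,30)[:,1],tilt(0,30)[:,0])"
```

```text
[ 0.         0.8660254 -0.5      ] [ 0.        -0.5       -0.8660254]
```

carry_out --offset '[[-0.9,0.0,-0.5],[-0.9,0.0,-0.4],[-0.9,0.0,-0.4],[-0.9,0.0,-0.3],[-1.0,0.0,-0.3],[-1.0,0.0,-0.2],[-1.0,0.0,-0.2],[-1.0,0.0,-0.1]]' --turn '[[0.0,-0.3,0.0],[0.0,-0.4,0.0],[0.0,-0.3,0.0],[0.0,-0.4,0.0],[0.0,-0.3,0.0],[0.0,-0.4,0.0],[0.0,-0.3,0.0],[0.0,-0.4,0.0]]' --grip '[0,0,0,0,0,0,0,0]' --newtons 25

```text
time: 1.25
eef_pos: [0.3712, -0.4466, 0.2484]
eef_rot: [-0.668, 1.811, -1.812]
ft_force: [0.2, -0.1, -0.7]
grip_width: 0.0853
```

```bash
python3 -c "
from h import *
log()"
```

carry_out --offset '[[-1.0,0.0,-0.1],[-1.0,0.0,-0.1],[-1.0,0.0,0.0],[-1.0,-0.1,0.0],[-1.0,0.0,0.1],[-1.0,-0.1,0.1],[-0.9,0.0,0.2],[-0.9,-0.1,0.3]]' --turn '[[0.0,-0.3,0.0],[0.0,-0.4,0.0],[0.0,-0.3,0.0],[0.0,-0.4,0.0],[0.0,-0.3,0.0],[0.0,-0.4,0.0],[0.0,-0.3,0.0],[0.0,-0.4,0.0]]' --grip '[0,0,0,0,0,0,0,0]'

```text
time: 2.25
eef_pos: [0.535, -0.2767, 0.2572]
eef_rot: [-0.947, 1.549, -1.549]
ft_force: [-0.0, 0.1, 0.2]
grip_width: 0.0856
```

```bash
python3 -c "
from h import *
s=log();print(s,toolT())
d=snapshot('wrist');cv2.imwrite('pics/w1.png',d['color'][:,:,::-1])"
```

```text
{'time': 2.25, 'joint_positions': array([ 0.8053583 ,  0.24491597, -0.44253931,  1.55004624,  0.10637074,
        1.37088457, -0.12058755]), 'joint_velocities': array([-0.26120139,  0.1837366 , -0.16705017, -0.2476927 ,  0.1111224 ,
        0.09022947,  0.02561757]), 'joint_efforts': array([ 1.04432903e+00, -4.38023329e+01, -2.96156086e+00, -3.04257095e+01,
       -1.62240230e-01, -4.25056787e-02, -6.82944199e-02]), 'eef_pos': array([ 0.53501003, -0.27671028,  0.25723647]), 'eef_rot': array([-0.94695136,  1.54925632, -1.54897729]), 'ft_force': array([-0.02221152,  0.09121611,  0.21777321]), 'torque': array([-0.05611982, -0.0150408 ,  0.02127339]), 'grip_width': 0.08557444881808011} [[-4.56253260e-01 -4.15533471e-04  8.89849870e-01  5.35010031e-01]
 [-8.89849930e-01 -7.37925340e-05 -4.56253325e-01 -2.76710276e-01]
 [ 2.55252805e-04 -9.99999911e-01 -3.36094346e-04  2.57236474e-01]
 [ 0.00000000e+00  0.00000000e+00  0.00000000e+00  1.00000000e+00]]
```

View pics/w1.png

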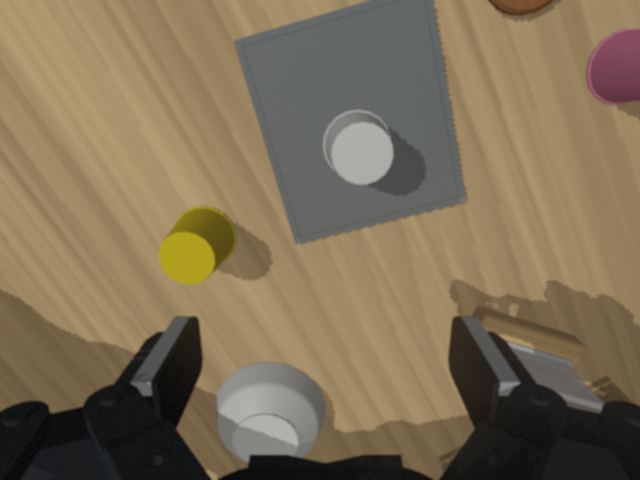

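```bash
cat >> h.py <<'E'
def wrist():
    T=toolT(); d=snapshot("wrist"); return d,T@d["hand_eye"]
E
python3 - <<'E'
from h import *
np.set_printoptions(precision=4,suppress=True)
d,T=wrist(); im=d["color"]
print("tcp",T[:3,3],toolT()[:3,3])
print(px2w(d,(362,154),.062,T), px2w(d,(356.5,144),.004,T))
hsv=cv2.cvtColor(im,cv2.COLOR_RGB2HSV)
m=((im.min(2)>185)&(hsv[...,1]<25)).astype(np.uint8)
n,l,st,c=cv2.connectedComponentsWithStats(m)
for i in range(1,n):
    if st[i,4]>200: print(st[i],c[i],px2w(d,c[i],.062,T))
print(px2w(d,[(237,40),(298,243),(466,203)],.004,T))
E
```

```text
tcp [ 0.5731 -0.2018  0.3835] [ 0.5373 -0.2737  0.2576]
[[ 0.5786 -0.2529  0.062 ]] [[ 0.579  -0.2522  0.004 ]]
[[ 0.5283 -0.1344  0.004 ]
 [ 0.4915 -0.3098  0.004 ]
 [ 0.645  -0.3442  0.004 ]]
```

```bash
python3 - <<'E'
from h import *
np.set_printoptions(precision=4,suppress=True)
log();d,T=wrist(); im=d["color"];print(toolT()[:3,3])
cv2.imwrite("pics/c3.png",cv2.resize(im[80:260,280:480,::-1],None,fx=4,fy=4,interpolation=cv2.INTER_CUBIC)[:600])
hsv=cv2.cvtColor(im,cv2.COLOR_RGB2HSV)
print(im[150,362],im[100,300])
m=((im.min(2)>165)&(hsv[...,1]<30)).astype(np.uint8)
n,l,st,c=cv2.connectedComponentsWithStats(m)
for i in range(1,n):
    if st[i,4]>200: print(st[i],c[i],px2w(d,c[i],.062,T))
E
```

```text
[ 0.5357 -0.2759  0.2574]
[175 174 169] [102 104 104]
[ 332  130   58   58 2668] [360.3531 158.4322] [[ 0.5748 -0.2567  0.062 ]]
[220 392  40  34 806] [241.2705 408.0484] [[ 0.3828 -0.4109  0.062 ]]
[239 419  56  28 780] [269.7692 430.5436] [[ 0.3936 -0.4445  0.062 ]]
```

View pics/c3.png

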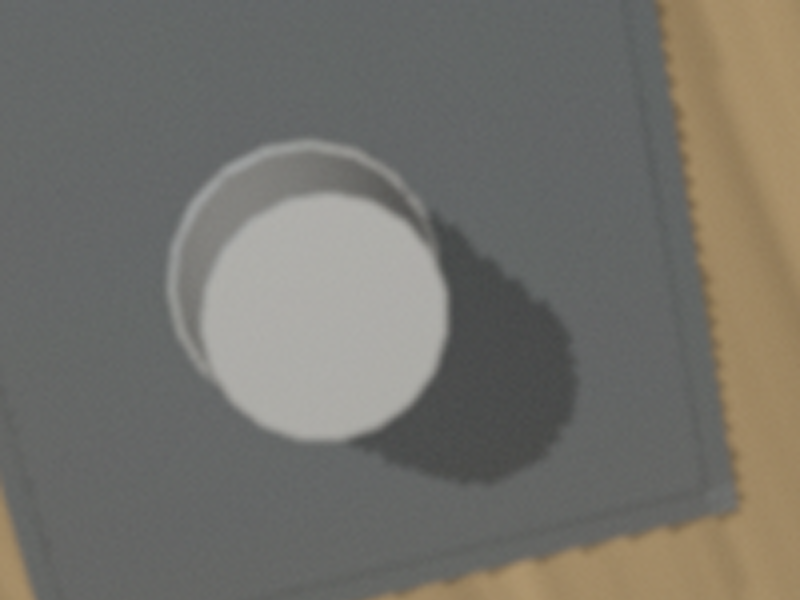

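```bash
python3 - <<'E'
from h import *
Q=tilt(-25,125);a=Q[:,1];g=np.array([.574,-.257,.038]);print(a,g-.12*a)
plan([(g-.12*a,Q,0)],dec=2)
E
```

```text
[-0.24240388 -0.51983679 -0.81915204] [ 0.60308847 -0.19461959  0.13629825]
offset [[-0.57, 0.67, 0.13], [-0.64, 0.61, 0.13], [-0.69, 0.55, 0.13], [-0.75, 0.47, 0.14], [-0.79, 0.39, 0.14], [-0.82, 0.31, 0.14]]
turn [[0.01, -0.04, -0.73], [0.01, -0.04, -0.73], [0.01, -0.04, -0.73], [0.02, -0.04, -0.73], [0.01, -0.04, -0.73], [0.02, -0.05, -0.73]]
grip [0, 0, 0, 0, 0, 0]
```

carry_out --offset '[[-0.57,0.67,0.13],[-0.64,0.61,0.13],[-0.69,0.55,0.13],[-0.75,0.47,0.14],[-0.79,0.39,0.14],[-0.82,0.31,0.14],[0,0,0],[0,0,0]]' --turn '[[0.01,-0.04,-0.73],[0.01,-0.04,-0.73],[0.01,-0.04,-0.73],[0.02,-0.04,-0.73],[0.01,-0.04,-0.73],[0.02,-0.05,-0.73],[0,0,0],[0,0,0]]' --grip '[0,0,0,0,0,0,0,0]'

```text
time: 3.4
eef_pos: [0.6014, -0.1987, 0.1367]
eef_rot: [-1.527, 1.287, -1.932]
ft_force: [-1.2, -0.2, 0.8]
grip_width: 0.0854
```

```bash
python3 - <<'E'
from h import *
np.set_printoptions(precision=4,suppress=True)
s=log();print(s["joint_positions"]);print(toolT())
Q=tilt(-25,125);a=Q[:,1];g=np.array([.574,-.257,.038])
plan([(g,Q,0)],dec=2)
d,T=wrist();cv2.imwrite("pics/w4.png",d["color"][:,:,::-1])
print(w2px(d,g,T),w2px(d,[.574,-.257,.062],T))
E
```

```text
[ 0.2964  0.556  -0.414   1.5244  0.7309  1.5036 -0.7441]
[[-0.3505 -0.246   0.9037  0.6014]
 [-0.7393 -0.5197 -0.4282 -0.1987]
 [ 0.575  -0.8181  0.0003  0.1367]
 [ 0.      0.      0.      1.    ]]
offset [[-0.03, 0.98, 0.0], [-0.04, 0.98, 0.0], [-0.03, 0.98, 0.0], [-0.03, 0.99, 0.0]]
turn [[0.01, -0.01, 0.0], [0.0, -0.01, 0.0], [0.01, -0.01, 0.01], [0.0, -0.01, 0.0]]
grip [0, 0, 0, 0]
[326.1071 226.1643] [326.1926 260.4725]
```

View pics/w4.png

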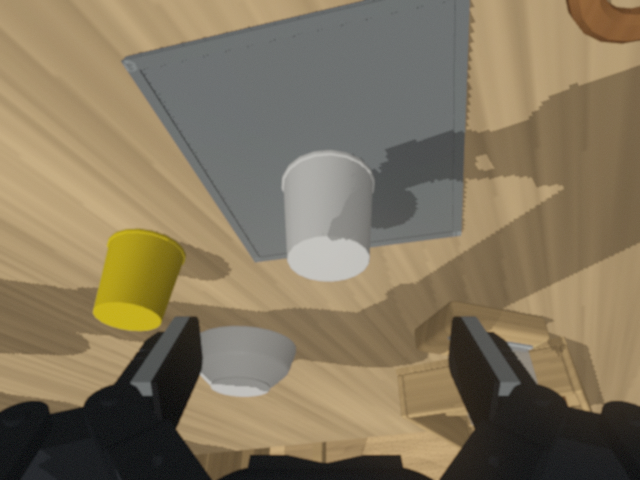

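carry_out --offset '[[-0.03,0.98,0.0],[-0.04,0.98,0.0],[-0.03,0.98,0.0],[-0.03,0.99,0.0],[0,0,0],[0,0,0]]' --turn '[[0.01,-0.01,0.0],[0.0,-0.01,0.0],[0.01,-0.01,0.01],[0.0,-0.01,0.0],[0,0,0],[0,0,0]]' --grip '[0,0,0,0,0,0]'

```text
time: 4.2
eef_pos: [0.5751, -0.2561, 0.0395]
eef_rot: [-1.525, 1.281, -1.927]
ft_force: [0.3, 0.6, 0.4]
grip_width: 0.0853
```

```bash
python3 - <<'E'
from h import *
np.set_printoptions(precision=4,suppress=True)
s=log();print(s["joint_positions"]);print(toolT())
d,T=wrist();cv2.imwrite("pics/w5.png",d["color"][:,:,::-1])
E
```

```text
[ 0.3618  0.6214 -0.3707  1.6412  0.7992  1.3128 -0.7833]
[[-0.3471 -0.2403  0.9065  0.5751]
 [-0.7429 -0.5195 -0.4222 -0.2561]
 [ 0.5724 -0.82    0.0018  0.0395]
 [ 0.      0.      0.      1.    ]]
```

View pics/w5.png

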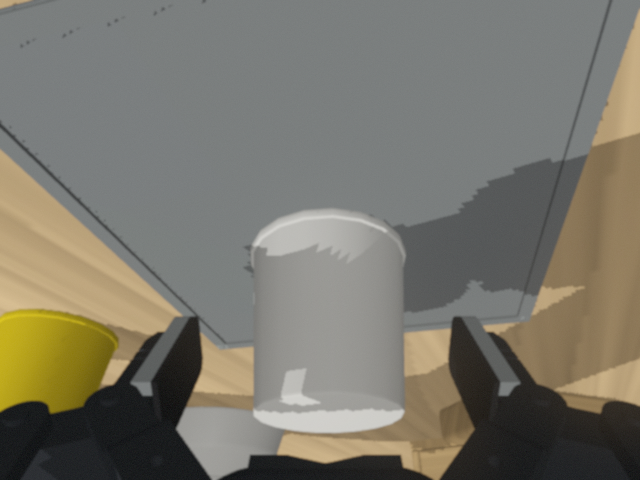

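carry_out --offset '[[0,0,0],[0,0,0],[0,0,0],[0,0,0],[0,0,0],[0,0,0],[0,0,0],[0,0,0]]' --turn '[[0,0,0],[0,0,0],[0,0,0],[0,0,0],[0,0,0],[0,0,0],[0,0,0],[0,0,0]]' --grip '[60,80,100,120,140,160,160,160]' --newtons 25

```text
time: 5.25
eef_pos: [0.5746, -0.2552, 0.0379]
eef_rot: [-1.529, 1.281, -1.925]
ft_force: [0.5, 1.6, 5.7]
grip_width: 0.0503
```

```bash
python3 - <<'E'
from h import *
np.set_printoptions(precision=4,suppress=True)
s=log();print(toolT(),s["grip_width"])
T=toolT(); T2=T.copy()
d,Tw=wrist();cv2.imwrite("pics/w6.png",d["color"][:,:,::-1])
p=T[:3,3]
Q=tilt(-25,125)
up=p+[0,0,.045]
plan([(up,Q,160)],dec=2)
T2[:3,3]=up;T2[:3,:3]=Q
plan([(up,tilt(-25,30),160)],start=T2,dec=2)
E
```

```text
[[-0.3445 -0.2413  0.9073  0.5746]
 [-0.7437 -0.5196 -0.4206 -0.2552]
 [ 0.5729 -0.8196 -0.0004  0.0379]
 [ 0.      0.      0.      1.    ]] 0.05031816290751053
offset [[0.43, -0.61, 0.0], [0.43, -0.62, 0.0]]
turn [[0.0, 0.01, 0.0], [-0.01, 0.0, -0.01]]
grip [160, 160]
offset [[0.0, 0.0, 0.0], [0.0, 0.0, 0.0], [0.0, 0.0, 0.0], [0.0, 0.0, 0.0], [0.0, 0.0, 0.0], [0.0, 0.0, 0.0], [0.0, 0.0, 0.0], [0.0, 0.0, 0.0]]
turn [[0.0, 0.0, 0.91], [0.0, 0.0, 0.91], [0.0, 0.0, 0.91], [0.0, 0.0, 0.91], [0.0, 0.0, 0.91], [0.0, 0.0, 0.92], [0.0, 0.0, 0.91], [0.0, 0.0, 0.92]]
grip [160, 160, 160, 160, 160, 160, 160, 160]
offset [[0.0, 0.0, 0.0], [0.0, 0.0, 0.0], [0.0, 0.0, 0.0], [0.0, 0.0, 0.0], [0.0, 0.0, 0.0]]
turn [[0.0, 0.0, 0.91], [0.0, 0.0, 0.92], [0.0, 0.0, 0.91], [0.0, 0.0, 0.92], [0.0, 0.0, 0.91]]
grip [160, 160, 160, 160, 160]
```

View pics/w6.png

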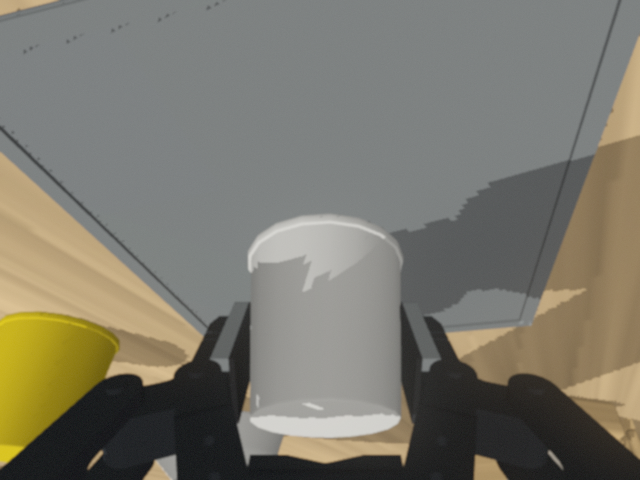

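carry_out --offset '[[0.2,-0.3,0.0],[0.33,-0.47,0.0],[0.33,-0.47,0.0],[0,0,0],[0,0,0],[0,0,0],[0,0,0],[0,0,0]]' --turn '[[0,0,0],[0,0,0],[0,0,0],[0,0,0.5],[0,0,0.9],[0,0,0.9],[0,0,0.9],[0,0,0.9]]' --grip '[160,160,160,160,160,160,160,160]'

```text
time: 6.3
eef_pos: [0.5747, -0.2558, 0.0846]
eef_rot: [-1.002, 1.511, -1.546]
ft_force: [0.7, -0.1, -0.7]
grip_width: 0.0499
```

```bash
python3 - <<'E'
from h import *
np.set_printoptions(precision=4,suppress=True)
s=log();print(toolT(),s["grip_width"],s["joint_positions"])
d,Tw=wrist();cv2.imwrite("pics/w7.png",d["color"][:,:,::-1])
E
```

```text
[[-0.4204 -0.0134  0.9072  0.5747]
 [-0.9067 -0.0321 -0.4207 -0.2558]
 [ 0.0347 -0.9994  0.0013  0.0846]
 [ 0.      0.      0.      1.    ]] 0.04993140355079609 [ 0.7808  0.4565 -0.5317  1.6702  0.2937  1.0927 -0.2783]
```

View pics/w7.png

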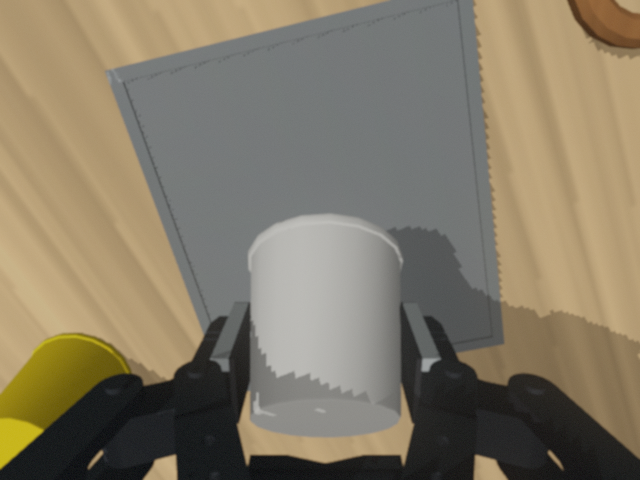

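carry_out --offset '[[0,0,0],[0,0,0],[0,0,0],[0,0,0],[0,0,0],[0,0,0],[0,0,0],[0,0,0]]' --turn '[[0,0,0.97],[0,0,0.97],[0,0,0.97],[0,0,0.97],[0,0,0.97],[0,0,0.97],[0,0,0.97],[0,0,0.97]]' --grip '[160,160,160,160,160,160,160,160]'

```text
time: 7.35
eef_pos: [0.574, -0.2562, 0.083]
eef_rot: [-0.073, 1.62, -0.747]
ft_force: [0.8, -0.2, -1.1]
grip_width: 0.0507
```

carry_out --offset '[[0,0,0]]' --turn '[[0,0,0]]' --grip '[160]'

```text
time: 7.48
eef_pos: [0.5723, -0.2571, 0.0793]
eef_rot: [-0.072, 1.627, -0.749]
ft_force: [-0.7, 0.4, -0.6]
grip_width: 0.0502
```

```bash
python3 - <<'E'
from h import *
np.set_printoptions(precision=4,suppress=True)
s=log();print(toolT(),s["grip_width"],s["joint_positions"])
T=toolT();a=T[:3,1];print("alpha",np.degrees(np.arcsin(-a[2])))
d=snapshot("side");cv2.imwrite("pics/s8.png",cv2.resize(d["color"][200:400,240:500,::-1],None,fx=3,fy=3))
d,Tw=wrist();cv2.imwrite("pics/w8.png",d["color"][:,:,::-1])
E
```

```text
[[-0.2177  0.3631  0.906   0.5723]
 [-0.4524  0.785  -0.4233 -0.2571]
 [-0.8649 -0.502  -0.0066  0.0793]
 [ 0.      0.      0.      1.    ]] 0.05024976737849041 [ 1.3805  0.9053 -0.7872  1.5578 -0.417   1.2459  0.4839]
alpha 30.13116225863829
```

View pics/s8.png

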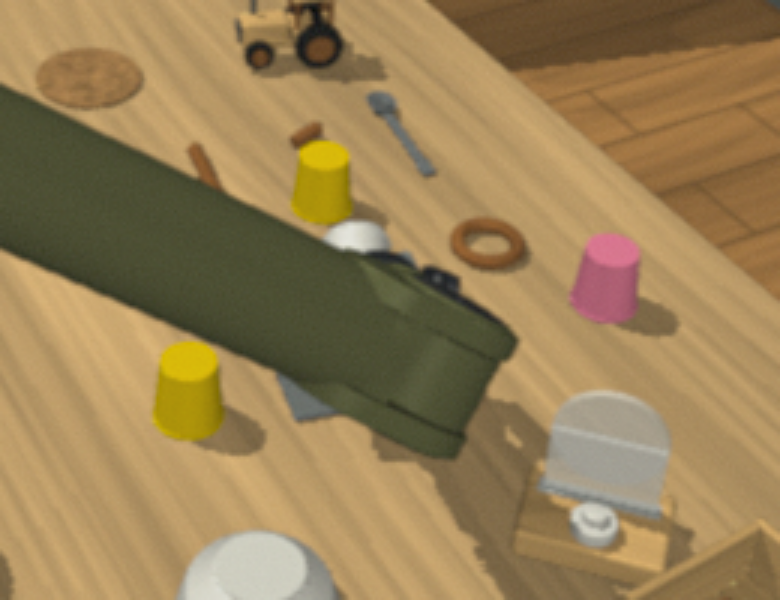

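View pics/w8.png

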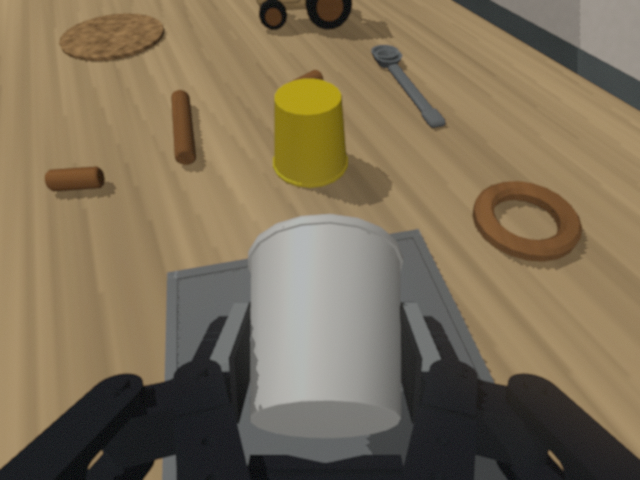

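carry_out --offset '[[0.43,0.25,0],[0.43,0.25,0],[0.3,0.17,0],[0,0,0],[0,0,0]]' --turn '[[0,0,0],[0,0,0],[0,0,0],[0,0,0],[0,0,0]]' --grip '[160,160,160,160,160]'

```text
time: 8.2
eef_pos: [0.5744, -0.2553, 0.0428]
eef_rot: [-0.073, 1.62, -0.748]
ft_force: [0.1, 0.2, -0.7]
grip_width: 0.0508
```

carry_out --offset '[[0.15,0.09,0],[0.13,0.08,0],[0,0,0]]' --turn '[[0,0,0],[0,0,0],[0,0,0]]' --grip '[160,160,160]'

```text
time: 8.57
eef_pos: [0.574, -0.2551, 0.0322]
eef_rot: [-0.073, 1.621, -0.748]
ft_force: [-0.4, -0.3, 0.2]
grip_width: 0.0503
```

carry_out --offset '[[0.043,0.025,0],[0,0,0]]' --turn '[[0,0,0],[0,0,0]]' --grip '[160,160]'

```text
time: 8.82
eef_pos: [0.5744, -0.2552, 0.0313]
eef_rot: [-0.073, 1.621, -0.748]
ft_force: [-0.2, -0.2, 0.1]
grip_width: 0.0501
```

carry_out --offset '[[0.03,0.017,0],[0,0,0]]' --turn '[[0,0,0],[0,0,0]]' --grip '[160,160]'

```text
time: 9.07
eef_pos: [0.5744, -0.2552, 0.0311]
eef_rot: [-0.073, 1.62, -0.747]
ft_force: [-1.7, -1.5, 4.3]
grip_width: 0.0504
```

carry_out --offset '[[0,0,0],[0,0,0],[0,0,0],[0,0,0],[0,0,0],[0,0,0]]' --turn '[[0,0,0],[0,0,0],[0,0,0],[0,0,0],[0,0,0],[0,0,0]]' --grip '[100,90,80,60,30,0]'

```text
time: 9.82
eef_pos: [0.5743, -0.2552, 0.0302]
eef_rot: [-0.074, 1.621, -0.748]
ft_force: [-0.7, 0.4, -0.4]
grip_width: 0.0854
```

```bash
python3 - <<'E'
from h import *
np.set_printoptions(precision=4,suppress=True)
s=log();print(s["grip_width"],s["ft_force"],s["joint_positions"]);T=toolT()
d,Tw=wrist();cv2.imwrite("pics/w9.png",d["color"][:,:,::-1])
plan([(T[:3,3]-.1*T[:3,1],T[:3,:3],0)])
E
```

```text
0.08541930989867004 [-0.6851  0.4078 -0.3609] [ 1.3601  0.9759 -0.7601  1.5546 -0.3943  1.198   0.5302]
offset [[0.0, -0.83, 0.0], [0.0, -0.83, 0.0], [0.0, -0.84, 0.0], [0.0, -0.83, 0.0]]
turn [[0.0, 0.0, 0.0], [0.0, 0.0, 0.0], [0.0, 0.0, 0.0], [0.0, 0.0, 0.0]]
grip [0, 0, 0, 0]
```

View pics/w9.png

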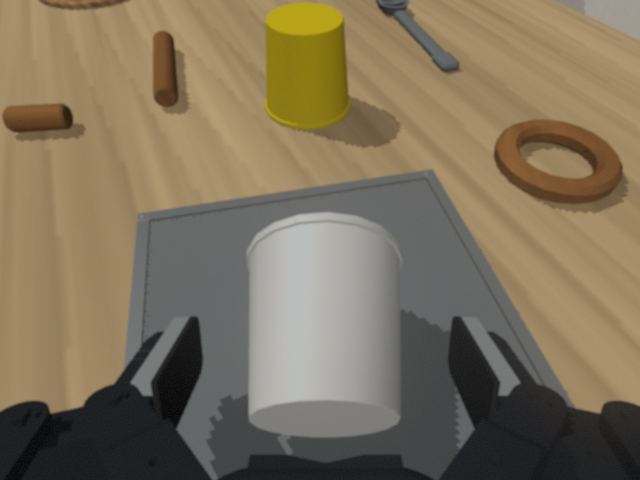

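```bash
python3 - <<'E'
from h import *
np.set_printoptions(precision=4,suppress=True)
T=toolT();c=np.array([.5764,-.2507,.031]);yaw=-25
w=[]
for al,r in [(30,.05),(60,.06),(90,.06),(120,.06)]:
    Q=tilt(yaw,al); w.append((c-r*Q[:,1],Q,0))
plan(w)
E
```

```text
offset [[-0.05, -0.77, 0.0], [-0.06, -0.77, 0.0], [-0.25, -0.02, 0.0], [-0.24, -0.05, 0.0], [-0.24, -0.08, 0.0], [-0.23, -0.1, 0.0], [-0.25, 0.07, 0.0], [-0.25, 0.03, 0.0]]
turn [[0.01, 0.0, 0.01], [0.01, 0.0, 0.0], [0.0, 0.0, -0.94], [0.0, 0.0, -0.94], [0.0, 0.0, -0.93], [0.0, 0.0, -0.94], [0.0, 0.0, -0.94], [0.0, 0.0, -0.94]]
grip [0, 0, 0, 0, 0, 0, 0, 0]
offset [[-0.26, 0.0, 0.0], [-0.26, -0.04, 0.0], [-0.25, 0.07, 0.0], [-0.26, 0.03, 0.0], [-0.26, 0.0, 0.0], [-0.25, -0.03, 0.0]]
turn [[0.0, 0.0, -0.93], [0.0, 0.0, -0.94], [0.0, 0.0, -0.94], [0.0, 0.0, -0.94], [0.0, 0.0, -0.93], [0.0, 0.0, -0.94]]
grip [0, 0, 0, 0, 0, 0]
```

carry_out --offset '[[-0.05,-0.77,0.0],[-0.06,-0.77,0.0],[-0.25,-0.02,0.0],[-0.24,-0.05,0.0],[-0.24,-0.08,0.0],[-0.23,-0.1,0.0],[-0.25,0.07,0.0],[-0.25,0.03,0.0]]' --turn '[[0.01,0.0,0.01],[0.01,0.0,0.0],[0.0,0.0,-0.94],[0.0,0.0,-0.94],[0.0,0.0,-0.93],[0.0,0.0,-0.94],[0.0,0.0,-0.94],[0.0,0.0,-0.94]]' --grip '[0,0,0,0,0,0,0,0]'

```text
time: 10.88
eef_pos: [0.5703, -0.2642, 0.0879]
eef_rot: [-0.74, 1.579, -1.342]
ft_force: [-0.3, -0.8, -1.2]
grip_width: 0.0853
```

carry_out --offset '[[-0.26,0.0,0.0],[-0.26,-0.04,0.0],[-0.25,0.07,0.0],[-0.26,0.03,0.0],[-0.26,0.0,0.0],[-0.25,-0.03,0.0],[0,0,0],[0,0,0]]' --turn '[[0.0,0.0,-0.93],[0.0,0.0,-0.94],[0.0,0.0,-0.94],[0.0,0.0,-0.94],[0.0,0.0,-0.93],[0.0,0.0,-0.94],[0,0,0],[0,0,0]]' --grip '[0,0,0,0,0,0,0,0]'

```text
time: 11.88
eef_pos: [0.5888, -0.2247, 0.0833]
eef_rot: [-1.446, 1.328, -1.873]
ft_force: [-0.5, -0.6, -0.5]
grip_width: 0.0853
```

```bash
python3 - <<'E'
from h import *
np.set_printoptions(precision=4,suppress=True)
s=log();print(s["joint_positions"],toolT())
c=np.array([.5764,-.2507,.031])
d,Tw=wrist();cv2.imwrite("pics/w10.png",d["color"][:,:,::-1])
t=np.array([.4226,.906,0]); print(w2px(d,c+.029*t,Tw),w2px(d,c-.029*t,Tw),w2px(d,c,Tw))
Q=tilt(-25,120)
plan([(c,Q,0)])
E
```

```text
[ 0.3681  0.5547 -0.3979  1.607   0.6963  1.3414 -0.7154] [[-0.3677 -0.2118  0.9055  0.5888]
 [-0.7845 -0.4522 -0.4243 -0.2247]
 [ 0.4994 -0.8664  0.0001  0.0833]
 [ 0.      0.      0.      1.    ]]
[325.9028 226.8887] [325.7982 303.5332] [325.8448 269.3668]
offset [[-0.04, 0.99, -0.01], [-0.04, 0.99, 0.0]]
turn [[0.0, -0.01, 0.0], [0.01, -0.02, 0.0]]
grip [0, 0]
```

View pics/w10.png

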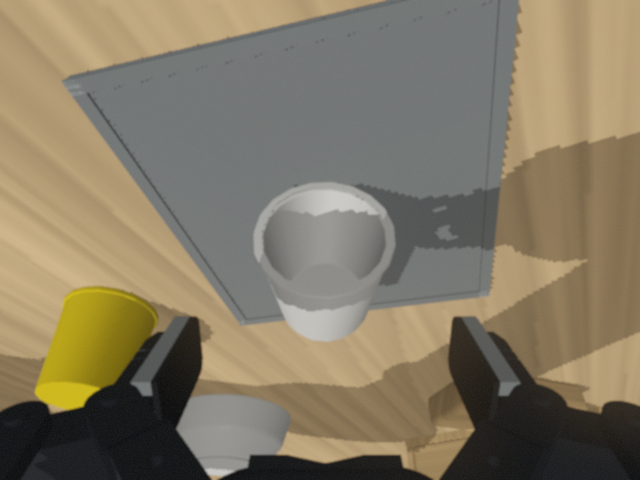

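carry_out --offset '[[-0.03,1,-0.01],[0.03,1,0.0],[0.07,0.03,0],[0,0,0]]' --turn '[[0,0,0],[0,0,0],[0,0,0],[0,0,0]]' --grip '[0,0,0,0]'

```text
time: 12.42
eef_pos: [0.5755, -0.2539, 0.0329]
eef_rot: [-1.444, 1.328, -1.876]
ft_force: [0.1, -1.3, 0.2]
grip_width: 0.0855
```

```bash
python3 - <<'E'
from h import *
np.set_printoptions(precision=4,suppress=True)
s=log();print(s["ft_force"],toolT())
d,Tw=wrist();cv2.imwrite("pics/w11.png",d["color"][:,:,::-1])
E
```

```text
[ 0.0922 -1.2593  0.1565] [[-0.3694 -0.2107  0.9051  0.5755]
 [-0.7836 -0.4529 -0.4252 -0.2539]
 [ 0.4995 -0.8663  0.0022  0.0329]
 [ 0.      0.      0.      1.    ]]
```

View pics/w11.png

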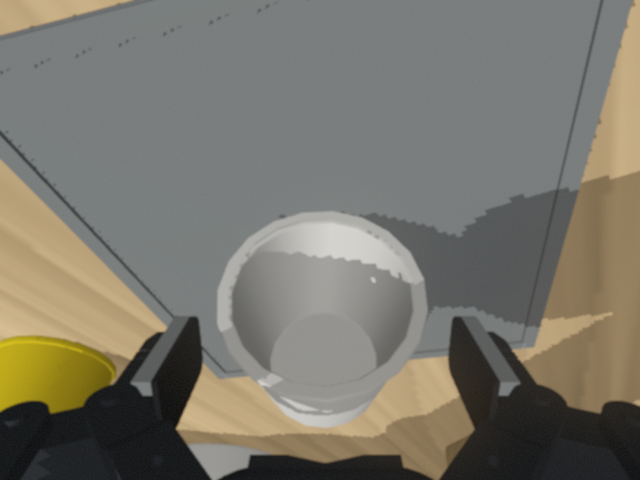

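```bash
python3 - <<'E'
from h import *
T=toolT();d=snapshot("wrist");Tw=T@d["hand_eye"]
t=np.array([.4226,.906,0])
for s in (.015,.02,.025,.03,.035):
    p=T[:3,3]+s*t;p[2]=.0335;print(s,w2px(d,p,Tw))
p=T[:3,3];print(w2px(d,p,Tw))
# rim-width consistency: apparent half width 102px -> depth
print("depth from rim", .059*d["camera_matrix"][0,0]/208)
p=T[:3,3]+.025*t;print((np.linalg.inv(Tw)@np.append(p,1))[:3])
E
```

```text
0.015 [326.87266258 320.98169334]
0.02 [326.920119   312.30536952]
0.025 [326.97042203 303.10860739]
0.03 [327.02383571 293.34313236]
0.035 [327.0806578 282.9545089]
[326.73803968 343.15328005]
depth from rim 0.12250803530793404
[ 0.00056941 -0.01959174 -0.12469646]
```

carry_out --offset '[[0.054,0.108,0],[0,0,0],[0,0,0],[0,0,0],[0,0,0],[0,0,0],[0,0,0],[0,0,0]]' --turn '[[0,0,0],[0,0,0],[0,0,0],[0,0,0],[0,0,0],[0,0,0],[0,0,0],[0,0,0]]' --grip '[0,60,80,100,120,140,160,160]' --newtons 25

```text
time: 13.52
eef_pos: [0.5742, -0.2551, 0.0296]
eef_rot: [-1.447, 1.326, -1.873]
ft_force: [-0.5, 1.7, 3.8]
grip_width: 0.0513
```

```bash
python3 - <<'E'
from h import *
np.set_printoptions(precision=4,suppress=True)
s=log();print(s["ft_force"],toolT(),s["grip_width"])
d,Tw=wrist();cv2.imwrite("pics/w12.png",d["color"][:,:,::-1])
T=toolT()
p=T[:3,3]; print(T[:3,:3].T@[0,0,1])
E
```

```text
[-0.4656  1.6851  3.7855] [[-0.3666 -0.2111  0.9061  0.5742]
 [-0.7847 -0.4531 -0.423  -0.2551]
 [ 0.4999 -0.8661  0.0005  0.0296]
 [ 0.      0.      0.      1.    ]] 0.05126496254827315
[ 0.4999 -0.8661  0.0005]
```

View pics/w12.png

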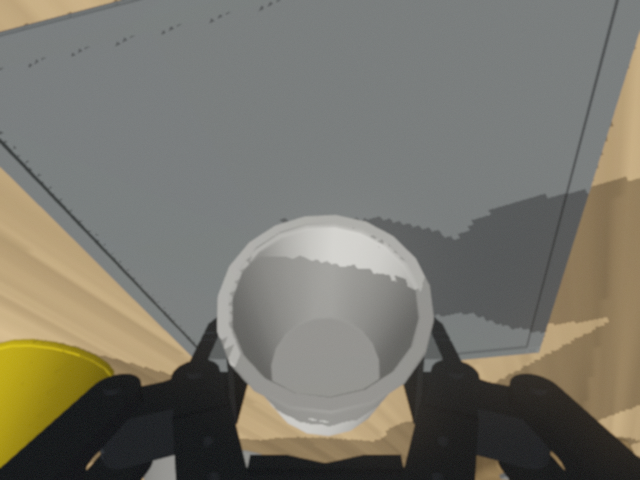

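```bash
python3 - <<'E'
from h import *
T=toolT();p=T[:3,3]
w=[(p+[0,0,.02],tilt(-25,120),160),(p+[0,0,.11],tilt(-25,120),160)]
q0=p+[0,0,.11];q1=np.array([.5324,.2159,.1])
N=17
for k in range(1,N+1):
    f=k/N; f2=f
    w.append((q0+(q1-q0)*f,tilt(-25+47*f2,120-85*f2),160))
plan(w,maxmm=31)
E
```

```text
offset [[0.33, -0.58, 0.0], [0.5, -0.87, 0.0], [0.5, -0.86, 0.0], [0.5, -0.87, 0.0], [-0.73, -0.33, -0.46], [-0.78, -0.28, -0.43], [-0.82, -0.21, -0.38], [-0.85, -0.15, -0.35]]
turn [[0.0, 0.0, 0.0], [0.0, 0.0, 0.0], [0.0, 0.0, 0.0], [0.0, 0.0, 0.0], [0.16, -0.31, 0.62], [0.13, -0.32, 0.63], [0.1, -0.33, 0.62], [0.08, -0.34, 0.63]]
grip [160, 160, 160, 160, 160, 160, 160, 160]
offset [[-0.88, -0.08, -0.3], [-0.89, 0.0, -0.26], [-0.9, 0.08, -0.21], [-0.9, 0.16, -0.18], [-0.89, 0.23, -0.13], [-0.88, 0.32, -0.08], [-0.84, 0.39, -0.04], [-0.81, 0.46, 0.01]]
turn [[0.04, -0.34, 0.62], [0.02, -0.35, 0.63], [-0.01, -0.34, 0.62], [-0.05, -0.34, 0.63], [-0.08, -0.34, 0.62], [-0.1, -0.33, 0.63], [-0.13, -0.32, 0.62], [-0.16, -0.31, 0.63]]
grip [160, 160, 160, 160, 160, 160, 160, 160]
offset [[-0.76, 0.53, 0.05], [-0.71, 0.59, 0.09], [-0.65, 0.65, 0.14], [-0.59, 0.7, 0.19], [-0.52, 0.74, 0.22]]
turn [[-0.19, -0.29, 0.62], [-0.21, -0.27, 0.63], [-0.23, -0.26, 0.62], [-0.26, -0.23, 0.63], [-0.27, -0.21, 0.62]]
grip [160, 160, 160, 160, 160]
```

carry_out --offset '[[0.33,-0.58,0.0],[0.5,-0.87,0.0],[0.5,-0.86,0.0],[0.5,-0.87,0.0],[-0.73,-0.33,-0.46],[-0.78,-0.28,-0.43],[-0.82,-0.21,-0.38],[-0.85,-0.15,-0.35]]' --turn '[[0.0,0.0,0.0],[0.0,0.0,0.0],[0.0,0.0,0.0],[0.0,0.0,0.0],[0.16,-0.31,0.62],[0.13,-0.32,0.63],[0.1,-0.33,0.62],[0.08,-0.34,0.63]]' --grip '[160,160,160,160,160,160,160,160]'

```text
time: 14.58
eef_pos: [0.5639, -0.1442, 0.1312]
eef_rot: [-1.228, 1.315, -1.508]
ft_force: [-0.1, 0.1, -0.7]
grip_width: 0.0512
```

carry_out --offset '[[-0.88,-0.08,-0.3],[-0.89,0.0,-0.26],[-0.9,0.08,-0.21],[-0.9,0.16,-0.18],[-0.89,0.23,-0.13],[-0.88,0.32,-0.08],[-0.84,0.39,-0.04],[-0.81,0.46,0.01]]' --turn '[[0.04,-0.34,0.62],[0.02,-0.35,0.63],[-0.01,-0.34,0.62],[-0.05,-0.34,0.63],[-0.08,-0.34,0.62],[-0.1,-0.33,0.63],[-0.13,-0.32,0.62],[-0.16,-0.31,0.63]]' --grip '[160,160,160,160,160,160,160,160]'

```text
time: 15.58
eef_pos: [0.5447, 0.0769, 0.1121]
eef_rot: [-0.905, 1.336, -0.705]
ft_force: [-0.8, 0.2, -0.9]
grip_width: 0.0513
```

carry_out --offset '[[-0.76,0.53,0.05],[-0.71,0.59,0.09],[-0.65,0.65,0.14],[-0.59,0.7,0.19],[-0.52,0.74,0.22],[0,0,0],[0,0,0]]' --turn '[[-0.19,-0.29,0.62],[-0.21,-0.27,0.63],[-0.23,-0.26,0.62],[-0.26,-0.23,0.63],[-0.27,-0.21,0.62],[0,0,0],[0,0,0]]' --grip '[160,160,160,160,160,160,160]'

```text
time: 16.45
eef_pos: [0.5328, 0.2146, 0.0999]
eef_rot: [-0.752, 1.383, -0.181]
ft_force: [-0.0, -0.7, -0.8]
grip_width: 0.0511
```

```bash
python3 - <<'E'
from h import *
np.set_printoptions(precision=4,suppress=True)
s=log();T=toolT();print(s["ft_force"],T,s["grip_width"],s["joint_positions"])
d,Tw=wrist();cv2.imwrite("pics/w13.png",d["color"][:,:,::-1])
d=snapshot("side");cv2.imwrite("pics/s13.png",cv2.resize(d["color"][120:320,180:440,::-1],None,fx=3,fy=3))
Q=tilt(22,35)
plan([([.5324,.2159,.06],Q,160)],maxmm=20)
E
```

```text
[-0.0251 -0.6946 -0.8384] [[ 0.2149 -0.3052  0.9277  0.5328]
 [-0.534   0.7586  0.3733  0.2146]
 [-0.8177 -0.5756 -0.      0.0999]
 [ 0.      0.      0.      1.    ]] 0.05110485221314445 [ 0.691   0.7925 -0.8841  1.6952 -0.3497  1.2096  0.4485]
offset [[0.53, 0.41, 0.0], [0.54, 0.4, 0.0]]
turn [[-0.01, 0.0, 0.01], [0.0, -0.01, 0.01]]
grip [160, 160]
```

View pics/w13.png

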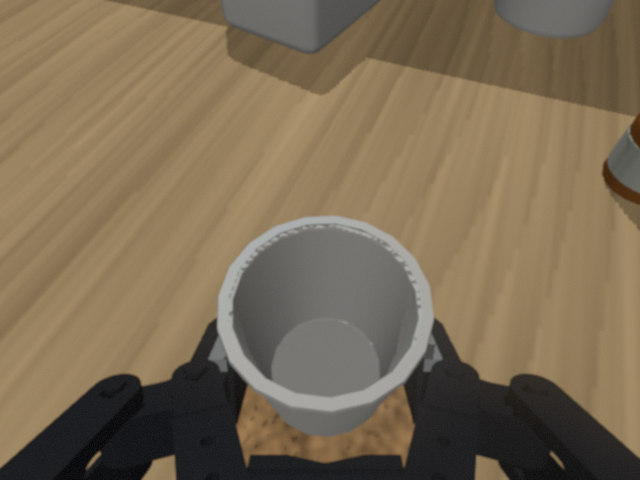

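View pics/s13.png

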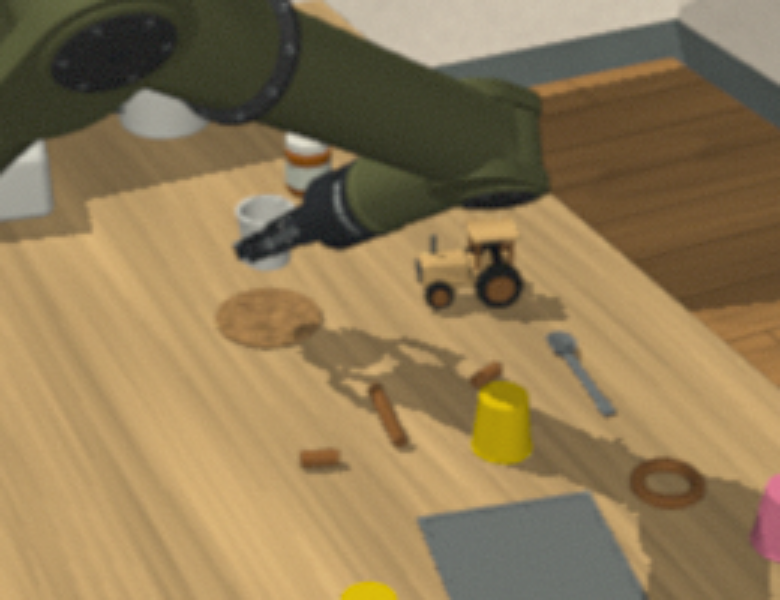

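carry_out --offset '[[0.53,0.41,0.0],[0.54,0.4,0.0],[0.39,0.27,0],[0,0,0],[0,0,0]]' --turn '[[0,0,0],[0,0,0],[0,0,0],[0,0,0],[0,0,0]]' --grip '[160,160,160,160,160]'

```text
time: 17.18
eef_pos: [0.5318, 0.2173, 0.0455]
eef_rot: [-0.75, 1.384, -0.178]
ft_force: [-0.8, 0.5, 0.1]
grip_width: 0.0516
```

carry_out --offset '[[0.1,0.07,0],[0,0,0]]' --turn '[[0,0,0],[0,0,0]]' --grip '[160,160]'

```text
time: 17.42
eef_pos: [0.5317, 0.217, 0.0416]
eef_rot: [-0.751, 1.383, -0.179]
ft_force: [0.0, 0.2, -0.6]
grip_width: 0.0513
```

```bash
python3 - <<'E'
from h import *
np.set_printoptions(precision=4,suppress=True)
s=log();T=toolT();print(s["ft_force"],T[:3,3])
d=snapshot("side");cv2.imwrite("pics/s14.png",cv2.resize(d["color"][150:270,220:380,::-1],None,fx=5,fy=5))
d=snapshot("top");cv2.imwrite("pics/t14.png",cv2.resize(d["color"][200:320,140:300,::-1],None,fx=5,fy=5))
E
```

```text
[ 0.0177  0.1539 -0.5748] [0.5317 0.217  0.0416]
```

View pics/s14.png

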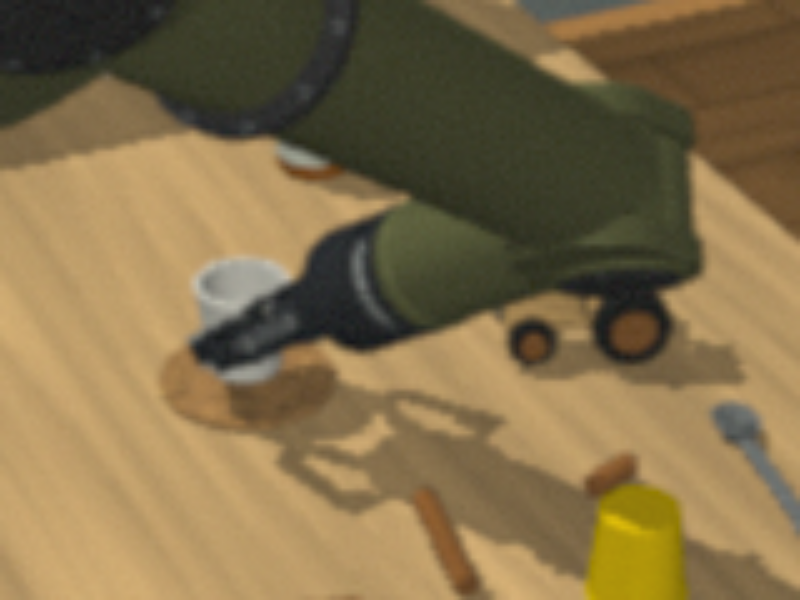

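View pics/t14.png

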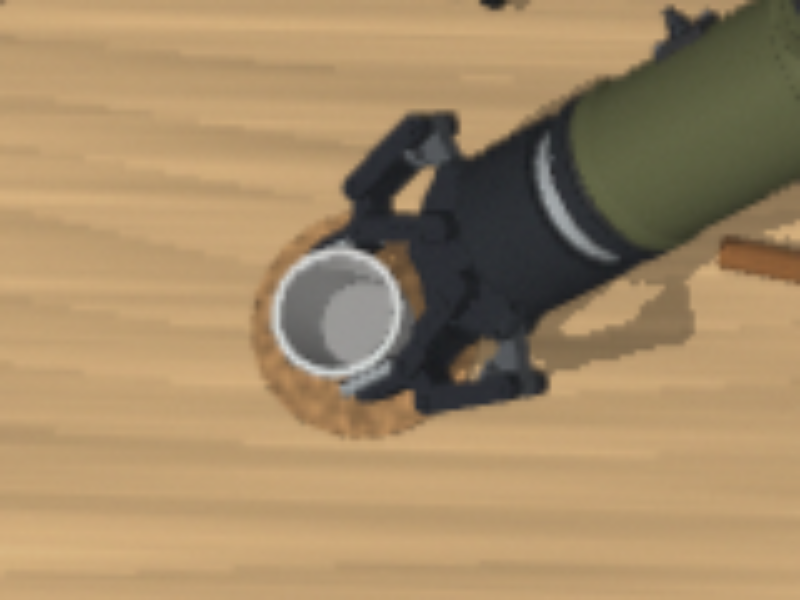

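carry_out --offset '[[0.06,0.04,0],[0,0,0]]' --turn '[[0,0,0],[0,0,0]]' --grip '[160,160]'

```text
time: 17.77
eef_pos: [0.5316, 0.2169, 0.0393]
eef_rot: [-0.751, 1.384, -0.179]
ft_force: [0.2, 0.2, -1.0]
grip_width: 0.0513
```

carry_out --offset '[[0.04,0.03,0],[0,0,0]]' --turn '[[0,0,0],[0,0,0]]' --grip '[160,160]'

```text
time: 18.02
eef_pos: [0.5316, 0.217, 0.0378]
eef_rot: [-0.751, 1.384, -0.178]
ft_force: [0.2, -0.9, -0.1]
grip_width: 0.0514
```

carry_out --offset '[[0.035,0.025,0],[0,0,0]]' --turn '[[0,0,0],[0,0,0]]' --grip '[160,160]'

```text
time: 18.27
eef_pos: [0.5316, 0.217, 0.0365]
eef_rot: [-0.751, 1.384, -0.179]
ft_force: [-0.1, 0.4, 0.1]
grip_width: 0.0511
```

carry_out --offset '[[0.03,0.02,0],[0,0,0]]' --turn '[[0,0,0],[0,0,0]]' --grip '[160,160]'

```text
time: 18.52
eef_pos: [0.5316, 0.217, 0.0355]
eef_rot: [-0.751, 1.384, -0.179]
ft_force: [0.7, 0.2, -1.1]
grip_width: 0.0514
```

carry_out --offset '[[0.03,0.02,0],[0,0,0]]' --turn '[[0,0,0],[0,0,0]]' --grip '[160,160]'

```text
time: 18.77
eef_pos: [0.5316, 0.2169, 0.0344]
eef_rot: [-0.751, 1.384, -0.179]
ft_force: [0.2, 0.2, -1.1]
grip_width: 0.0514
```

carry_out --offset '[[0.03,0.02,0],[0,0,0]]' --turn '[[0,0,0],[0,0,0]]' --grip '[160,160]'

```text
time: 19.02
eef_pos: [0.5316, 0.2169, 0.0333]
eef_rot: [-0.751, 1.384, -0.179]
ft_force: [-0.1, 0.4, -0.6]
grip_width: 0.0512
```

carry_out --offset '[[0.03,0.02,0],[0,0,0]]' --turn '[[0,0,0],[0,0,0]]' --grip '[160,160]'

```text
time: 19.27
eef_pos: [0.5316, 0.2169, 0.0322]
eef_rot: [-0.751, 1.384, -0.179]
ft_force: [0.7, 0.4, -0.2]
grip_width: 0.0512
```

```bash
python3 - <<'E'
from h import *
np.set_printoptions(precision=4,suppress=True)
s=log();T=toolT();print(s["ft_force"],T[:3,3])
d=snapshot("side");cv2.imwrite("pics/s15.png",cv2.resize(d["color"][180:250,240:320,::-1],None,fx=8,fy=8,interpolation=cv2.INTER_CUBIC))
E
```

```text
[ 0.7054  0.4202 -0.2328] [0.5316 0.2169 0.0322]
```

View pics/s15.png

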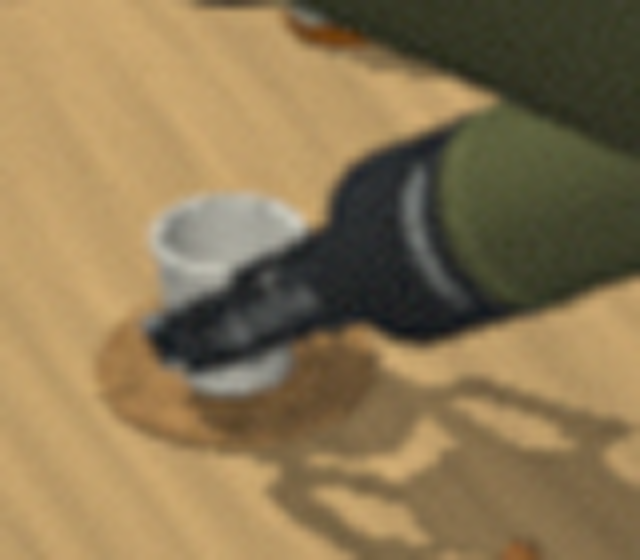

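carry_out --offset '[[0.03,0.02,0],[0,0,0]]' --turn '[[0,0,0],[0,0,0]]' --grip '[160,160]'

```text
time: 19.58
eef_pos: [0.5316, 0.2169, 0.0311]
eef_rot: [-0.751, 1.384, -0.179]
ft_force: [0.3, -0.4, -0.7]
grip_width: 0.0512
```

carry_out --offset '[[0.03,0.02,0],[0,0,0]]' --turn '[[0,0,0],[0,0,0]]' --grip '[160,160]'

```text
time: 19.82
eef_pos: [0.5317, 0.2168, 0.03]
eef_rot: [-0.751, 1.384, -0.179]
ft_force: [1.0, 0.0, -0.9]
grip_width: 0.0512
```

carry_out --offset '[[0.03,0.02,0],[0,0,0]]' --turn '[[0,0,0],[0,0,0]]' --grip '[160,160]'

```text
time: 20.08
eef_pos: [0.5318, 0.2169, 0.0293]
eef_rot: [-0.751, 1.384, -0.178]
ft_force: [-0.0, 0.4, 1.1]
grip_width: 0.0514
```

carry_out --offset '[[0.02,0.015,0],[0,0,0]]' --turn '[[0,0,0],[0,0,0]]' --grip '[160,160]'

```text
time: 20.32
eef_pos: [0.5318, 0.217, 0.0293]
eef_rot: [-0.75, 1.384, -0.177]
ft_force: [-0.7, -2.5, 6.1]
grip_width: 0.0514
```

Contact with the coaster (force up 6 N at z=0.0293, as expected). Release gently, then check.

carry_out --offset '[[0,0,0],[0,0,0],[0,0,0],[0,0,0],[0,0,0],[0,0,0]]' --turn '[[0,0,0],[0,0,0],[0,0,0],[0,0,0],[0,0,0],[0,0,0]]' --grip '[98,90,80,60,30,0]'

```text
time: 21.08
eef_pos: [0.5317, 0.2168, 0.0283]
eef_rot: [-0.751, 1.384, -0.179]
ft_force: [0.7, 0.8, -0.1]
grip_width: 0.0853
```

```bash
python3 - <<'E'
from h import *
np.set_printoptions(precision=4,suppress=True)
s=log();T=toolT();print(s["ft_force"],T[:3,3],s["grip_width"])
d,Tw=wrist();cv2.imwrite("pics/w16.png",d["color"][:,:,::-1])
d=snapshot("top");cv2.imwrite("pics/t16.png",cv2.resize(d["color"][200:320,140:300,::-1],None,fx=5,fy=5))
a=T[:3,1]; q=T[:3,3]-.12*a; print(q)
plan([(T[:3,3]-.11*a,T[:3,:3],0)],maxmm=22)
E
```

```text
[ 0.7256  0.7667 -0.1472] [0.5317 0.2168 0.0283] 0.08531081626589047
[0.5685 0.1257 0.0971]
offset [[0.0, -0.73, 0.0], [0.0, -0.73, 0.0], [0.0, -0.74, 0.0], [0.0, -0.73, 0.0], [0.0, -0.74, 0.0]]
turn [[0.0, 0.0, 0.0], [0.0, 0.0, 0.0], [0.0, 0.0, 0.0], [0.0, 0.0, 0.0], [0.0, 0.0, 0.0]]
grip [0, 0, 0, 0, 0]
```

View pics/w16.png

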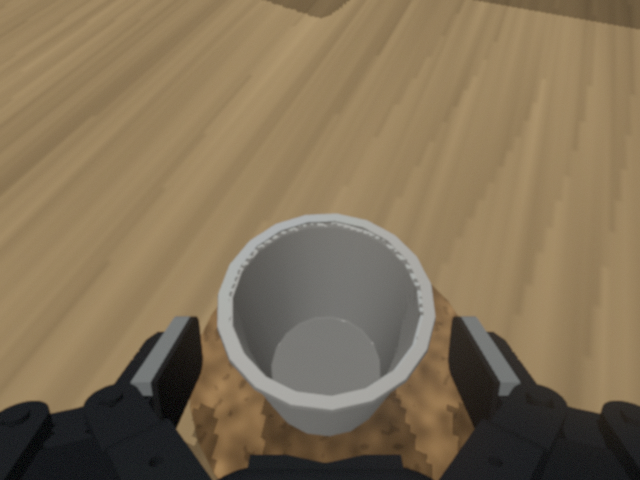

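View pics/t16.png

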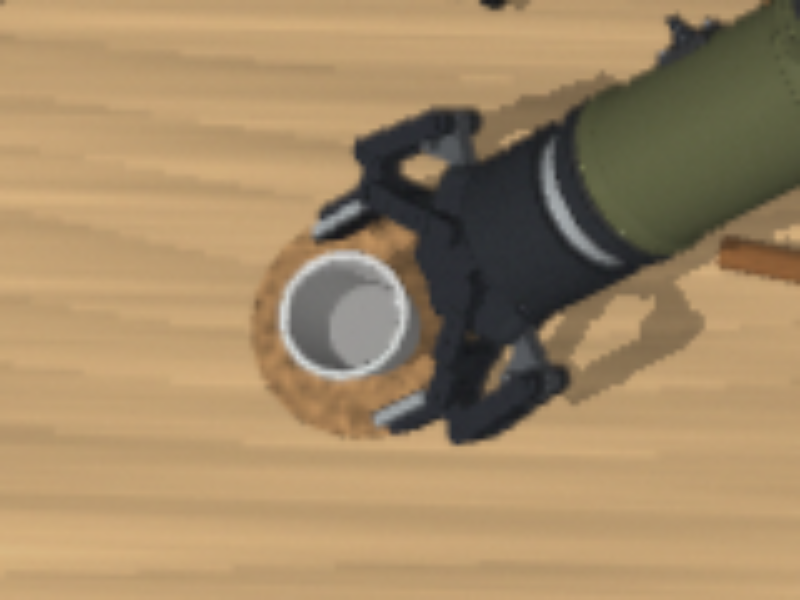

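carry_out --offset '[[0.0,-0.5,0.0],[0.0,-0.7,0.0],[0.0,-0.8,0.0],[0.0,-0.9,0.0],[0.0,-0.8,0.0],[0,0,0]]' --turn '[[0,0,0],[0,0,0],[0,0,0],[0,0,0],[0,0,0],[0,0,0]]' --grip '[0,0,0,0,0,0]'

```text
time: 21.92
eef_pos: [0.568, 0.1301, 0.0929]
eef_rot: [-0.749, 1.382, -0.184]
ft_force: [-0.5, -0.4, -0.4]
grip_width: 0.0852
```

```bash
python3 - <<'E'
from h import *
np.set_printoptions(precision=4,suppress=True)
s=log();T=toolT();print(T[:3,3],s["joint_positions"])
p=T[:3,3]
N=14;w=[];q=np.array([.665,.01,.2])
for k in range(1,N+1):
    f=k/N; w.append((p+(q-p)*f,tilt(22-88*f,35+55*min(1,f*1.3)),60))
plan(w)
E
```

```text
[0.568  0.1301 0.0929] [ 0.7354  0.8488 -0.8249  1.5733 -0.2957  1.3369  0.4967]
offset [[-0.01, -0.43, 0.11], [0.01, -0.21, 0.07], [0.02, -0.21, 0.08], [0.03, -0.2, 0.09], [0.03, -0.2, 0.1], [0.03, -0.2, 0.11], [0.04, -0.19, 0.12], [0.04, -0.18, 0.12]]
turn [[0.59, 0.47, -0.62], [0.29, 0.27, -0.32], [0.29, 0.26, -0.32], [0.26, 0.29, -0.32], [0.26, 0.29, -0.31], [0.24, 0.32, -0.32], [0.24, 0.31, -0.32], [0.21, 0.33, -0.32]]
grip [60, 60, 60, 60, 60, 60, 60, 60]
offset [[0.04, -0.17, 0.13], [0.04, -0.17, 0.14], [0.05, -0.17, 0.14], [0.04, -0.16, 0.15], [0.04, -0.16, 0.16], [0.04, -0.15, 0.16], [0.05, -0.14, 0.16], [0.04, -0.14, 0.17]]
turn [[0.21, 0.34, -0.32], [0.18, 0.35, -0.32], [0.17, 0.35, -0.32], [0.15, 0.36, -0.32], [0.14, 0.37, -0.31], [0.11, 0.38, -0.32], [0.12, 0.37, -0.32], [0.08, 0.39, -0.32]]
grip [60, 60, 60, 60, 60, 60, 60, 60]
offset [[0.03, -0.14, 0.17], [0.03, -0.13, 0.18], [0.03, -0.14, 0.18], [0.05, -0.26, 0.36], [0.02, -0.25, 0.37], [-0.01, -0.26, 0.36], [-0.06, -0.25, 0.37]]
turn [[0.08, 0.38, -0.32], [0.04, 0.39, -0.32], [0.05, 0.39, -0.32], [0.02, 0.79, -0.49], [0.0, 0.78, 0.0], [0.0, 0.79, 0.0], [0.0, 0.78, 0.0]]
grip [60, 60, 60, 60, 60, 60, 60]
```

carry_out --offset '[[-0.01,-0.43,0.11],[0.01,-0.21,0.07],[0.02,-0.21,0.08],[0.03,-0.2,0.09],[0.03,-0.2,0.1],[0.03,-0.2,0.11],[0.04,-0.19,0.12],[0.04,-0.18,0.12]]' --turn '[[0.59,0.47,-0.62],[0.29,0.27,-0.32],[0.29,0.26,-0.32],[0.26,0.29,-0.32],[0.26,0.29,-0.31],[0.24,0.32,-0.32],[0.24,0.31,-0.32],[0.21,0.33,-0.32]]' --grip '[60,60,60,60,60,60,60,60]'

```text
time: 22.92
eef_pos: [0.5963, 0.0946, 0.1258]
eef_rot: [-0.72, 1.479, -0.868]
ft_force: [0.5, 0.5, -0.2]
grip_width: 0.0655
```

carry_out --offset '[[0.04,-0.17,0.13],[0.04,-0.17,0.14],[0.05,-0.17,0.14],[0.04,-0.16,0.15],[0.04,-0.16,0.16],[0.04,-0.15,0.16],[0.05,-0.14,0.16],[0.04,-0.14,0.17]]' --turn '[[0.21,0.34,-0.32],[0.18,0.35,-0.32],[0.17,0.35,-0.32],[0.15,0.36,-0.32],[0.14,0.37,-0.31],[0.11,0.38,-0.32],[0.12,0.37,-0.32],[0.08,0.39,-0.32]]' --grip '[60,60,60,60,60,60,60,60]'

```text
time: 23.92
eef_pos: [0.624, 0.0606, 0.156]
eef_rot: [-0.718, 1.639, -1.455]
ft_force: [0.3, 0.6, -0.3]
grip_width: 0.0653
```

carry_out --offset '[[0.03,-0.14,0.17],[0.03,-0.13,0.18],[0.03,-0.14,0.18],[0.05,-0.26,0.36],[0.02,-0.25,0.37],[-0.01,-0.26,0.36],[-0.06,-0.25,0.37],[0,0,0]]' --turn '[[0.08,0.38,-0.32],[0.04,0.39,-0.32],[0.05,0.39,-0.32],[0.02,0.79,-0.49],[0.0,0.78,0.0],[0.0,0.79,0.0],[0.0,0.78,0.0],[0,0,0]]' --grip '[60,60,60,60,60,60,60,60]'

```text
time: 24.92
eef_pos: [0.6636, 0.0126, 0.1983]
eef_rot: [-0.432, 1.991, -1.986]
ft_force: [0.3, 0.1, 0.4]
grip_width: 0.0653
```

```bash
python3 - <<'E'
from h import *
np.set_printoptions(precision=4,suppress=True)
s=log();T=toolT();print(T,s["joint_positions"])
d,Tw=wrist();cv2.imwrite("pics/w17.png",d["color"][:,:,::-1])
print(w2px(d,[.6809,.0226,.008],Tw))
d=snapshot("top");cv2.imwrite("pics/t17.png",d["color"][:,:,::-1])
E
```

```text
[[-0.9112 -0.0039  0.4118  0.6636]
 [-0.4119  0.0018 -0.9112  0.0126]
 [ 0.0028 -1.     -0.0032  0.1983]
 [ 0.      0.      0.      1.    ]] [ 0.2602  0.41   -0.4204  1.4643  0.167   1.3068 -1.3198]
[322.1829 174.7622]
```

View pics/w17.png

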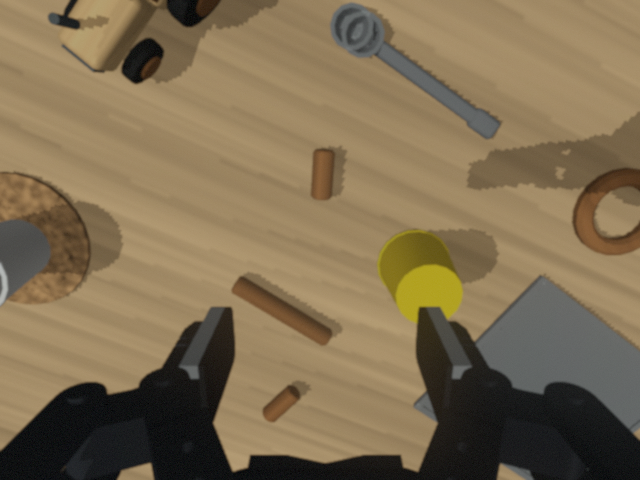

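View pics/t17.png

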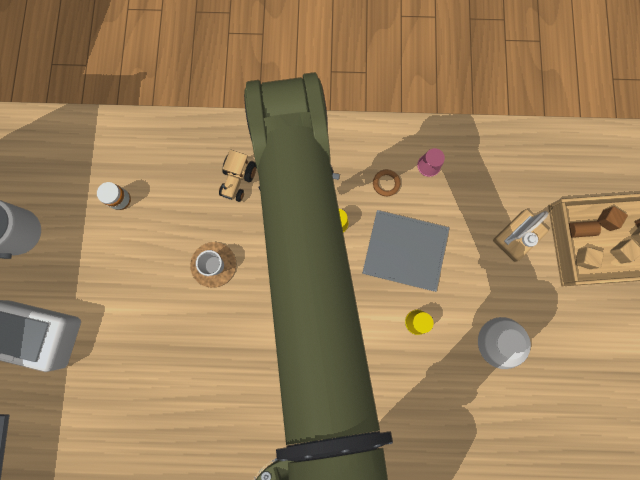

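```bash
python3 - <<'E'
from h import *
np.set_printoptions(precision=4,suppress=True)
T=toolT();print(ctrl.tip_reach)
d=snapshot("wrist");Tw=T@d["hand_eye"];im=d["color"]
hsv=cv2.cvtColor(im,cv2.COLOR_RGB2HSV); 
m=((hsv[...,1]>130)&(hsv[...,0]<15)&(hsv[...,2]>70)).astype(np.uint8)
n,l,st,c=cv2.connectedComponentsWithStats(m)
for i in range(1,n):
    if st[i,4]>150:
        y,x=np.where(l==i); r=cv2.minAreaRect(np.column_stack([x,y]).astype(np.float32))
        print(st[i],np.round(c[i],1),px2w(d,c[i],.010,Tw),np.round(r[1],1),r[2])
        b=cv2.boxPoints(r);  q=px2w(d,b,.008,Tw); e=q[1]-q[0];f=q[2]-q[1]; e=e if np.linalg.norm(e)>np.linalg.norm(f) else f; print("axis yaw",np.degrees(np.arctan2(e[1],e[0])),np.linalg.norm(e))
t=snapshot("top");print(px2w(t,(209,263),.063))
# fingertip px at wrist: mean ft
for w in (.0326,):
    for y in (.004,.017): 
        for z in(-w,w):
            K=d["camera_matrix"];h=d["hand_eye"];print(y,z,w2px(d,[0,y,z],h),w2px(d,[.011,y,z],h),w2px(d,[-.011,y,z],h))
E
```

```text
0.017
[314 150  22  48 295] [324.2 170.5] [[0.6838 0.024  0.01  ]] [18.5 47.8] 4.763641834259033
axis yaw 19.361798095696365 0.035333664114130074
[ 576  169   64   86 1496] [607.1 210.6] [[ 0.7443 -0.1811  0.01  ]] [85. 63.] 90.0
axis yaw -142.50010915202225 0.06819731040648967
[243 283  41  29 159] [263.2 296.3] [[0.571  0.0265 0.01  ]] [42.2 14.6] 36.52885055541992
axis yaw -105.67457838634563 0.034516032983305786
[265 387  34  34 339] [280.1 404.7] [[ 0.4788 -0.0266  0.01  ]] [15.4 36.6] 48.01278305053711
axis yaw -19.102335359867865 0.03619631570104122
[[0.5294 0.2136 0.063 ]]
0.004 -0.0326 [227.8736 334.426 ] [230.0636 361.9506] [225.5784 305.5802]
0.004 0.0326 [418.4543 334.5717] [416.2801 362.0849] [420.7328 305.7382]
0.017 -0.0326 [235.3473 315.6454] [237.2138 341.4908] [233.3983 288.657 ]
0.017 0.0326 [411.2393 315.7851] [409.3819 341.6206] [413.1788 288.8074]
```

```bash
python3 - <<'E'
from h import *
Q=base(-66)
plan([([.6815,.023,.14],Q,110),([.6815,.023,.020],Q,120)])
E
```

```text
offset [[-0.23, 0.64, -0.01], [-0.23, 0.64, -0.01], [-0.24, 0.65, 0.0], [0.0, 1.0, 0.0], [0.0, 1.0, 0.0], [0.0, 1.0, 0.0], [0.0, 1.0, 0.0]]
turn [[0.01, 0.02, 0.01], [0.01, 0.02, 0.01], [0.01, 0.01, 0.01], [0.0, 0.0, 0.0], [0.0, 0.0, 0.0], [0.0, 0.0, 0.0], [0.0, 0.0, 0.0]]
grip [110, 110, 110, 120, 120, 120, 120]
```

carry_out --offset '[[-0.23,0.64,-0.01],[-0.23,0.64,-0.01],[-0.24,0.65,0.0],[0.0,1.0,0.0],[0.0,1.0,0.0],[0.0,0.6,0.0],[0,0,0]]' --turn '[[0.01,0.02,0.01],[0.01,0.02,0.01],[0.01,0.01,0.01],[0.0,0.0,0.0],[0.0,0.0,0.0],[0.0,0.0,0.0],[0,0,0]]' --grip '[110,110,110,120,120,120,120]'

```text
time: 26.0
eef_pos: [0.6814, 0.0219, 0.0603]
eef_rot: [-0.423, 1.993, -1.992]
ft_force: [0.1, 0.0, 0.2]
grip_width: 0.0452
```

```bash
python3 - <<'E'
from h import *
np.set_printoptions(precision=4,suppress=True)
d,Tw=wrist();cv2.imwrite("pics/w18.png",d["color"][:,:,::-1])
Q=base(-66)
plan([([.6815,.023,.020],Q,120)],maxmm=18);print(toolT()[:3,3])
E
```

```text
offset [[0.01, 0.47, -0.02], [0.0, 0.47, -0.01], [0.01, 0.46, -0.02]]
turn [[0.0, -0.01, 0.0], [0.0, 0.0, 0.0], [0.0, -0.01, -0.01]]
grip [120, 120, 120]
[0.6825 0.022  0.0621]
```

View pics/w18.png

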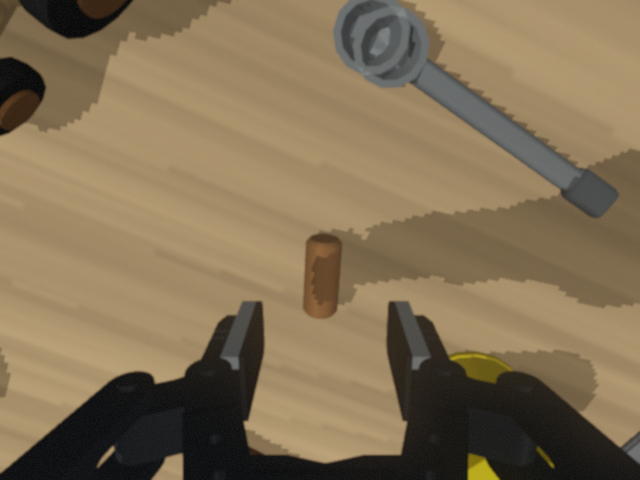

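```bash
python3 - <<'E'
from h import *
T=toolT();d=snapshot("wrist");Tw=T@d["hand_eye"]
print(T[:3,3],px2w(d,[(322,276),(323,238),(320,313)],.010,Tw),w2px(d,[.6815,.023,.008],Tw))
E
```

```text
[0.68251048 0.02197755 0.0620878 ] [[0.68272314 0.02279608 0.01      ]
 [0.69933317 0.02965325 0.01      ]
 [0.66536993 0.01614374 0.01      ]] [320.52198641 276.30696754]
```

Peg centre sits under the jaws (0.682, 0.023). Descend and close.

carry_out --offset '[[0.0,0.46,-0.02],[0.0,0.46,-0.01],[0.0,0.46,-0.01],[0,0,0],[0,0,0],[0,0,0],[0,0,0],[0,0,0]]' --turn '[[0,0,0],[0,0,0],[0,0,0],[0,0,0],[0,0,0],[0,0,0],[0,0,0],[0,0,0]]' --grip '[120,120,120,120,160,190,230,230]' --newtons 25

```text
time: 27.1
eef_pos: [0.6827, 0.023, 0.022]
eef_rot: [-0.418, 1.99, -1.992]
ft_force: [-0.3, -0.5, 1.9]
grip_width: 0.0145
```

carry_out --offset '[[0,0,0],[0.0,-0.6,0],[0,-0.9,0],[0,-0.9,0],[0,-0.9,0]]' --turn '[[0,0,0],[0,0,0],[0,0,0],[0,0,0],[0,0,0]]' --grip '[230,230,230,230,230]'

```text
time: 27.72
eef_pos: [0.682, 0.023, 0.1221]
eef_rot: [-0.419, 1.99, -1.992]
ft_force: [-0.0, 0.4, -0.4]
grip_width: 0.0146
```

```bash
python3 - <<'E'
from h import *
np.set_printoptions(precision=4,suppress=True)
s=ctrl.get_state();print(s["grip_width"],s["joint_positions"],toolT())
d,Tw=wrist();cv2.imwrite("pics/w19.png",d["color"][:,:,::-1])
E
```

```text
0.014602332116547843 [ 0.2292  0.5002 -0.4076  1.4989  0.2074  1.1829 -1.366 ] [[-0.9144  0.0024  0.4048  0.682 ]
 [-0.4048 -0.0002 -0.9144  0.023 ]
 [-0.0021 -1.      0.0012  0.1221]
 [ 0.      0.      0.      1.    ]]
```

View pics/w19.png

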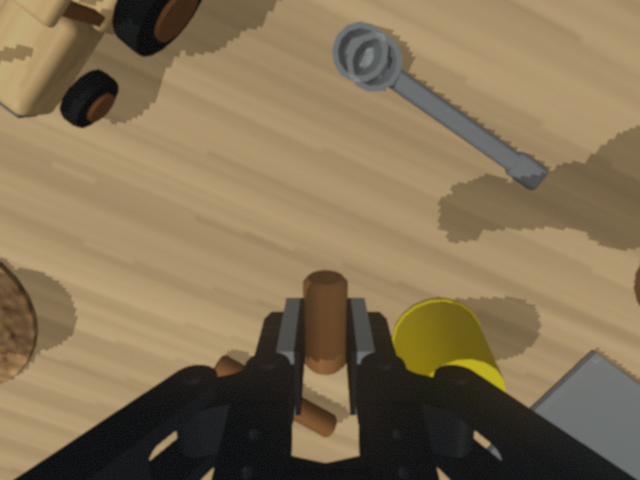

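```bash
python3 - <<'E'
from h import *
Q=base(-50)
plan([([.531,.2155,.145],Q,230)],dec=2)
E
```

```text
offset [[0.23, -0.07, -0.88], [0.2, -0.07, -0.89], [0.18, -0.07, -0.89], [0.15, -0.07, -0.9], [0.12, -0.07, -0.9], [0.09, -0.07, -0.91], [0.06, -0.07, -0.91], [0.03, -0.08, -0.91]]
turn [[0.0, -0.22, -0.01], [0.0, -0.22, -0.01], [0.0, -0.23, 0.0], [-0.01, -0.22, -0.01], [0.0, -0.23, 0.0], [-0.01, -0.22, -0.01], [0.0, -0.23, 0.0], [-0.01, -0.22, -0.01]]
grip [230, 230, 230, 230, 230, 230, 230, 230]
offset [[0.01, -0.07, -0.91]]
turn [[0.0, -0.23, 0.0]]
grip [230]
```

carry_out --offset '[[0.23,-0.07,-0.88],[0.2,-0.07,-0.89],[0.18,-0.07,-0.89],[0.15,-0.07,-0.9],[0.12,-0.07,-0.9],[0.09,-0.07,-0.91],[0.06,-0.07,-0.91],[0.03,-0.08,-0.91]]' --turn '[[0.0,-0.22,-0.01],[0.0,-0.22,-0.01],[0.0,-0.23,0.0],[-0.01,-0.22,-0.01],[0.0,-0.23,0.0],[-0.01,-0.22,-0.01],[0.0,-0.23,0.0],[-0.01,-0.22,-0.01]]' --grip '[230,230,230,230,230,230,230,230]'

```text
time: 28.78
eef_pos: [0.5448, 0.1955, 0.1376]
eef_rot: [-0.644, 1.839, -1.836]
ft_force: [-0.4, 0.8, 0.4]
grip_width: 0.0148
```

carry_out --offset '[[0.01,-0.07,-0.91],[0,0,0],[0,0,0]]' --turn '[[0,-0.23,0],[0,0,0],[0,0,0]]' --grip '[230,230,230]'

```text
time: 29.15
eef_pos: [0.5292, 0.2147, 0.1396]
eef_rot: [-0.668, 1.82, -1.818]
ft_force: [0.5, -1.2, 0.3]
grip_width: 0.0146
```

```bash
python3 - <<'E'
from h import *
np.set_printoptions(precision=4,suppress=True)
s=ctrl.get_state();print(s["grip_width"],toolT()[:3,3])
d,Tw=wrist();cv2.imwrite("pics/w20.png",d["color"][:,:,::-1])
print(w2px(d,[.531,.2155,.063],Tw))
for z in (.063,):
  c=px2w(d,w2px(d,[.531,.2155,z],Tw),z,Tw)
  pts=[w2px(d,[.531+.0285*np.cos(a),.2155+.0285*np.sin(a),z],Tw) for a in np.linspace(0,6.28,40)]
im=d["color"][:,:,::-1].copy()
for p in pts: cv2.circle(im,tuple(int(v) for v in p),1,(0,0,255),-1)
cv2.imwrite("pics/w20.png",im)
plan([([.531,.2155,.086],base(-50),230)],maxmm=22)
E
```

```text
0.014599455287318097 [0.5292 0.2147 0.1396]
[326.2506 252.584 ]
offset [[-0.03, 0.59, 0.0], [-0.02, 0.6, 0.0], [-0.02, 0.59, 0.0]]
turn [[0.01, 0.0, 0.01], [0.01, 0.0, 0.01], [0.0, -0.01, 0.02]]
grip [230, 230, 230]
```

View pics/w20.png

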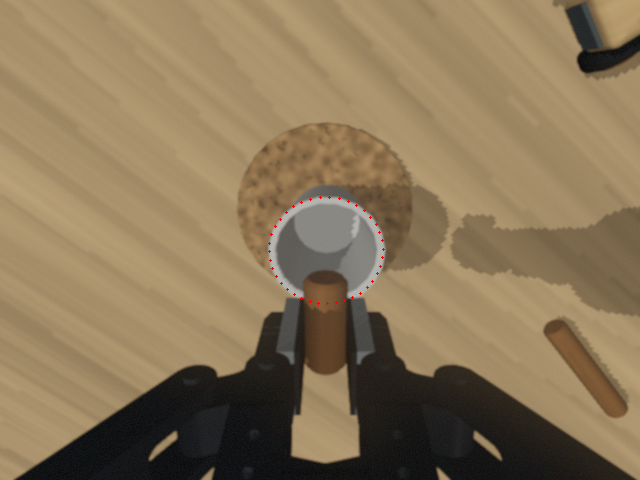

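carry_out --offset '[[-0.03,0.6,0],[-0.02,0.6,0],[-0.02,0.6,0],[0,0,0],[0,0,0]]' --turn '[[0,0,0],[0,0,0],[0,0,0],[0,0,0],[0,0,0]]' --grip '[230,230,230,230,230]'

```text
time: 29.82
eef_pos: [0.5302, 0.2168, 0.0856]
eef_rot: [-0.668, 1.82, -1.816]
ft_force: [0.6, 0.1, 0.4]
grip_width: 0.0144
```

```bash
python3 - <<'E'
from h import *
np.set_printoptions(precision=4,suppress=True)
s=ctrl.get_state();print(s["grip_width"],toolT()[:3,3])
d,Tw=wrist();cv2.imwrite("pics/w21.png",d["color"][:,:,::-1])
E
```

```text
0.014432291220537448 [0.5302 0.2168 0.0856]
```

View pics/w21.png

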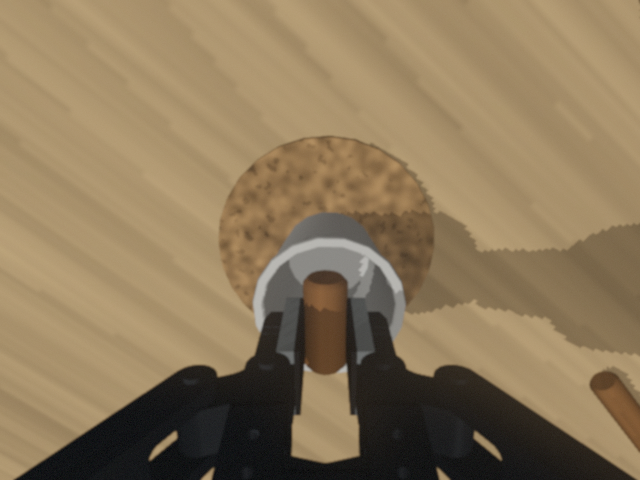

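carry_out --offset '[[0,0,0],[0,0,0],[0,0,0],[0,0,0],[0,-0.8,0],[0,-1,0],[0,-1,0],[0,0,0]]' --turn '[[0,0,0],[0,0,0],[0,0,0],[0,0,0],[0,0,0],[0,0,0],[0,0,0],[0,0,0]]' --grip '[160,150,150,150,150,150,150,150]'

```text
time: 30.88
eef_pos: [0.5322, 0.2175, 0.1723]
eef_rot: [-0.663, 1.818, -1.815]
ft_force: [0.3, -0.2, 0.5]
grip_width: 0.0353
```

```bash
python3 - <<'E'
from h import *
np.set_printoptions(precision=4,suppress=True)
s=ctrl.get_state();print(s["grip_width"],toolT()[:3,3],s["joint_positions"])
d,Tw=wrist();cv2.imwrite("pics/w22.png",d["color"][:,:,::-1])
p=toolT()[:3,3]
plan([([.481,-.0283,.17],base(-114+0),120)])
plan([([.481,-.0283,.17],base(66),120)])
E
```

```text
0.035338762406845844 [0.5322 0.2175 0.1723] [ 0.0724  0.2621 -0.5843  1.7225  0.1519  1.2035 -1.4232]
offset [[0.73, 0.0, 0.58], [0.65, 0.0, 0.66], [0.56, 0.0, 0.74], [0.47, 0.0, 0.8], [0.36, 0.0, 0.85], [0.26, 0.01, 0.89], [0.14, 0.0, 0.91], [0.03, 0.01, 0.93]]
turn [[0.0, 0.89, 0.0], [0.0, 0.89, 0.0], [0.0, 0.89, 0.0], [0.0, 0.89, 0.01], [0.0, 0.89, 0.0], [0.0, 0.89, 0.01], [0.0, 0.89, 0.0], [0.0, 0.89, 0.01]]
grip [120, 120, 120, 120, 120, 120, 120, 120]
offset [[-0.09, 0.0, 0.92]]
turn [[0.0, 0.88, 0.0]]
grip [120]
offset [[0.44, 0.0, 0.35], [0.48, 0.0, 0.28], [0.51, 0.0, 0.22], [0.54, 0.0, 0.14], [0.55, 0.0, 0.07], [0.56, 0.0, 0.0], [0.55, 0.0, -0.08], [0.53, 0.0, -0.15]]
turn [[0.0, -0.97, 0.0], [0.0, -0.97, 0.0], [0.0, -0.97, 0.0], [0.0, -0.97, 0.0], [0.0, -0.97, 0.0], [0.0, -0.96, 0.0], [0.0, -0.97, 0.0], [0.0, -0.96, 0.0]]
grip [120, 120, 120, 120, 120, 120, 120, 120]
offset [[0.51, 0.0, -0.22], [0.48, 0.0, -0.29], [0.43, 0.01, -0.35], [0.38, 0.0, -0.4], [0.32, 0.01, -0.45], [0.26, 0.0, -0.49], [0.19, 0.01, -0.53]]
turn [[0.0, -0.97, 0.0], [0.0, -0.96, 0.0], [0.0, -0.97, 0.0], [0.0, -0.96, -0.01], [0.01, -0.97, -0.01], [0.01, -0.96, 0.0], [0.0, -0.97, 0.0]]
grip [120, 120, 120, 120, 120, 120, 120]
```

View pics/w22.png

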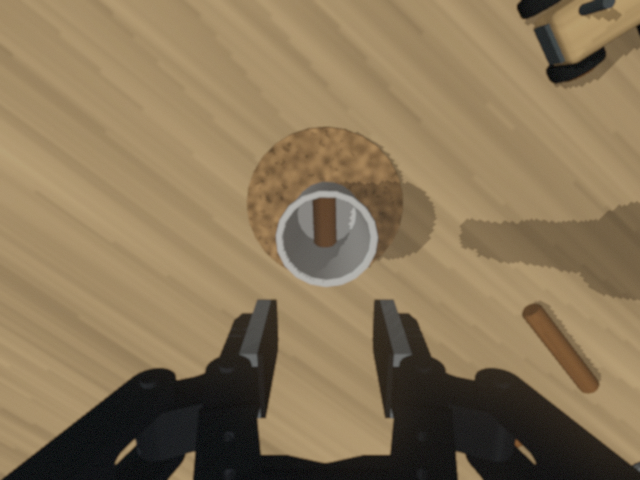

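carry_out --offset '[[0.73,0.0,0.58],[0.65,0.0,0.66],[0.56,0.0,0.74],[0.47,0.0,0.8],[0.36,0.0,0.85],[0.26,0.01,0.89],[0.14,0.0,0.91],[0.03,0.01,0.93]]' --turn '[[0.0,0.89,0.0],[0.0,0.89,0.0],[0.0,0.89,0.0],[0.0,0.89,0.01],[0.0,0.89,0.0],[0.0,0.89,0.01],[0.0,0.89,0.0],[0.0,0.89,0.01]]' --grip '[120,120,120,120,120,120,120,120]'

```text
time: 31.92
eef_pos: [0.4848, -0.0023, 0.1679]
eef_rot: [-0.306, -2.057, 2.059]
ft_force: [-1.0, -0.5, 0.4]
grip_width: 0.0453
```

carry_out --offset '[[-0.09,0.0,0.92],[0,0,0],[0,0,0]]' --turn '[[0,0.88,0],[0,0,0],[0,0,0]]' --grip '[120,120,120]'

```text
time: 32.3
eef_pos: [0.4802, -0.0276, 0.1686]
eef_rot: [-0.417, -1.99, 1.991]
ft_force: [-0.1, 0.1, 0.6]
grip_width: 0.0453
```

```bash
python3 - <<'E'
from h import *
np.set_printoptions(precision=4,suppress=True)
s=ctrl.get_state();print(s["grip_width"],toolT(),s["joint_positions"])
d,Tw=wrist();cv2.imwrite("pics/w23.png",d["color"][:,:,::-1])
print(w2px(d,[.481,-.0283,.008],Tw))
E
```

```text
0.045291963828332386 [[-0.9146 -0.0035 -0.4045  0.4802]
 [ 0.4045  0.0005 -0.9146 -0.0276]
 [ 0.0034 -1.      0.001   0.1686]
 [ 0.      0.      0.      1.    ]] [ 0.3297  0.0367 -0.3322  1.9479  0.0125  1.1625 -1.9944]
[322.6597 211.5842]
```

View pics/w23.png

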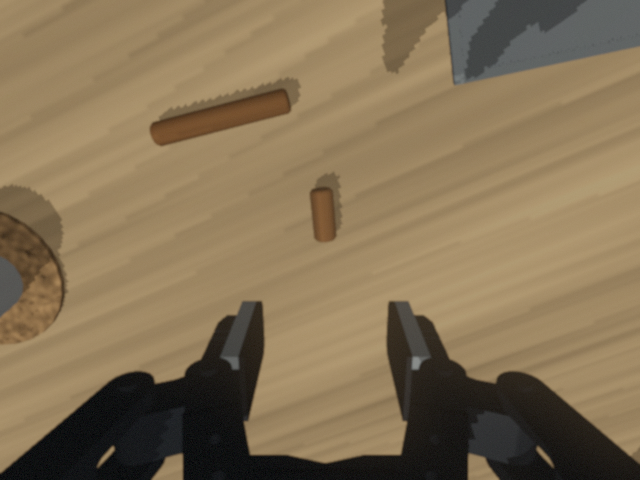

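```bash
python3 - <<'E'
from h import *
T=toolT();d=snapshot("wrist");Tw=T@d["hand_eye"]
c=px2w(d,[(322.5,214.5)],.009,Tw)[0];print(c)
Q=T[:3,:3]@R.from_rotvec([0,np.radians(-4),0]).as_matrix()
# level
plan([([c[0],c[1],.06],base(-110),120)])
plan([([c[0],c[1],.06],base(-118),120)])
E
```

```text
[ 0.47958646 -0.0271276   0.009     ]
offset [[0.0, 0.91, 0.0], [0.01, 0.91, 0.0], [0.01, 0.91, 0.0], [0.0, 0.9, 0.01]]
turn [[0.0, -0.12, 0.01], [0.0, -0.12, 0.0], [0.0, -0.12, 0.01], [-0.01, -0.12, 0.0]]
grip [120, 120, 120, 120]
offset [[0.0, 0.91, 0.0], [0.01, 0.91, 0.0], [0.01, 0.91, 0.0], [0.0, 0.9, 0.01]]
turn [[0.0, 0.13, 0.0], [0.0, 0.13, 0.01], [0.0, 0.13, 0.0], [-0.01, 0.13, 0.01]]
grip [120, 120, 120, 120]
```

carry_out --offset '[[0.0,0.91,0.0],[0.01,0.91,0.0],[0.01,0.91,0.0],[0.0,0.9,0.01],[0,0,0]]' --turn '[[0.0,-0.12,0.01],[0.0,-0.12,0.0],[0.0,-0.12,0.01],[-0.01,-0.12,0.0],[0,0,0]]' --grip '[120,120,120,120,120]'

```text
time: 33.02
eef_pos: [0.478, -0.0275, 0.0585]
eef_rot: [-0.354, -2.03, 2.03]
ft_force: [-0.0, 0.4, 0.6]
grip_width: 0.0451
```

```bash
python3 - <<'E'
from h import *
T=toolT();print(T[:3,3]);d=snapshot("wrist");Tw=T@d["hand_eye"];cv2.imwrite("pics/w24.png",d["color"][:,:,::-1])
print(w2px(d,[T[0,3],T[1,3],.009],Tw))
E
```

```text
[ 0.47796945 -0.02754775  0.05852798]
[321.10990908 280.7790177 ]
```

View pics/w24.png

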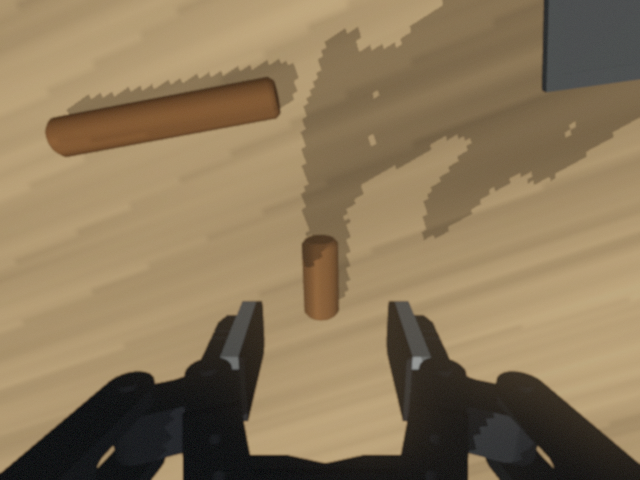

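carry_out --offset '[[-0.02,0.42,0],[-0.02,0.42,0],[0,0.4,0],[0,0,0],[0,0,0],[0,0,0],[0,0,0],[0,0,0]]' --turn '[[0,0,0],[0,0,0],[0,0,0],[0,0,0],[0,0,0],[0,0,0],[0,0,0],[0,0,0]]' --grip '[120,120,120,120,160,190,230,230]' --newtons 25

```text
time: 34.08
eef_pos: [0.4813, -0.0291, 0.0237]
eef_rot: [-0.362, -2.031, 2.031]
ft_force: [0.6, 0.4, 2.5]
grip_width: 0.015
```

carry_out --offset '[[0,0,0],[0.0,-0.6,0],[0,-0.9,0],[0,-0.9,0],[0,-0.9,0],[0,-0.5,0]]' --turn '[[0,0,0],[0,0,0],[0,0,0],[0,0,0],[0,0,0],[0,0,0]]' --grip '[230,230,230,230,230,230]'

```text
time: 34.83
eef_pos: [0.4813, -0.0291, 0.1384]
eef_rot: [-0.363, -2.031, 2.031]
ft_force: [-0.1, -0.5, -0.1]
grip_width: 0.0148
```

```bash
python3 - <<'E'
from h import *
np.set_printoptions(precision=4,suppress=True)
s=ctrl.get_state();print(s["grip_width"],s["joint_positions"],toolT()[:3,3])
d,Tw=wrist();cv2.imwrite("pics/w25.png",d["color"][:,:,::-1])
plan([([.531,.2155,.145],base(-75),230)])
E
```

```text
0.014792624524756222 [ 0.3341  0.0665 -0.3385  1.9833  0.0253  1.0933 -1.9374] [ 0.4813 -0.0291  0.1384]
offset [[0.14, -0.02, -0.91], [0.08, -0.02, -0.92], [0.02, -0.02, -0.92], [-0.05, -0.02, -0.92], [-0.11, -0.02, -0.92], [-0.17, -0.02, -0.91], [-0.24, -0.02, -0.9], [-0.29, -0.02, -0.88]]
turn [[0.0, -0.49, 0.0], [0.0, -0.49, 0.0], [0.0, -0.49, 0.0], [0.0, -0.49, -0.01], [0.0, -0.49, 0.0], [0.0, -0.49, -0.01], [0.0, -0.48, 0.0], [0.0, -0.49, -0.01]]
grip [230, 230, 230, 230, 230, 230, 230, 230]
offset [[-0.36, -0.01, -0.85]]
turn [[-0.01, -0.48, 0.0]]
grip [230]
```

View pics/w25.png

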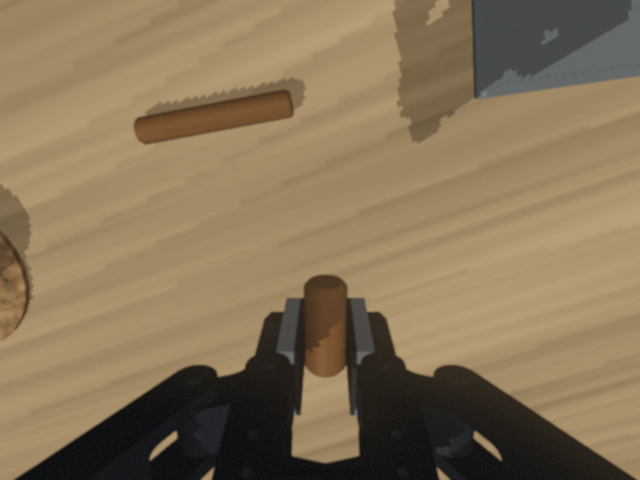

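carry_out --offset '[[0.14,-0.02,-0.91],[0.08,-0.02,-0.92],[0.02,-0.02,-0.92],[-0.05,-0.02,-0.92],[-0.11,-0.02,-0.92],[-0.17,-0.02,-0.91],[-0.24,-0.02,-0.9],[-0.29,-0.02,-0.88]]' --turn '[[0.0,-0.49,0.0],[0.0,-0.49,0.0],[0.0,-0.49,0.0],[0.0,-0.49,-0.01],[0.0,-0.49,0.0],[0.0,-0.49,-0.01],[0.0,-0.48,0.0],[0.0,-0.49,-0.01]]' --grip '[230,230,230,230,230,230,230,230]'

```text
time: 35.88
eef_pos: [0.5245, 0.1904, 0.142]
eef_rot: [-0.215, 2.118, -2.118]
ft_force: [0.5, 0.8, 0.8]
grip_width: 0.0149
```

carry_out --offset '[[-0.36,-0.01,-0.85],[0,0,0],[0,0,0]]' --turn '[[0,-0.48,0],[0,0,0],[0,0,0]]' --grip '[230,230,230]'

```text
time: 36.25
eef_pos: [0.5299, 0.2153, 0.1419]
eef_rot: [-0.279, 2.083, -2.084]
ft_force: [0.6, -0.1, -0.4]
grip_width: 0.0148
```

```bash
python3 - <<'E'
from h import *
np.set_printoptions(precision=4,suppress=True)
s=ctrl.get_state();print(s["grip_width"],toolT()[:3,3])
T=toolT();d=snapshot("wrist");Tw=T@d["hand_eye"]
im=d["color"][:,:,::-1].copy()
for a in np.linspace(0,6.28,40):
    p=w2px(d,[.531+.0285*np.cos(a),.2155+.0285*np.sin(a),.063],Tw);cv2.circle(im,tuple(int(v) for v in p),1,(0,0,255),-1)
cv2.imwrite("pics/w26.png",im)
plan([([.531,.2155,.087],base(-75),230)],maxmm=20)
E
```

```text
0.01475785377425381 [0.5299 0.2153 0.1419]
offset [[-0.02, 0.61, -0.01], [-0.01, 0.61, 0.0], [-0.02, 0.61, -0.01]]
turn [[0.0, 0.0, 0.01], [0.0, 0.0, 0.01], [0.0, -0.01, 0.01]]
grip [230, 230, 230]
```

View pics/w26.png

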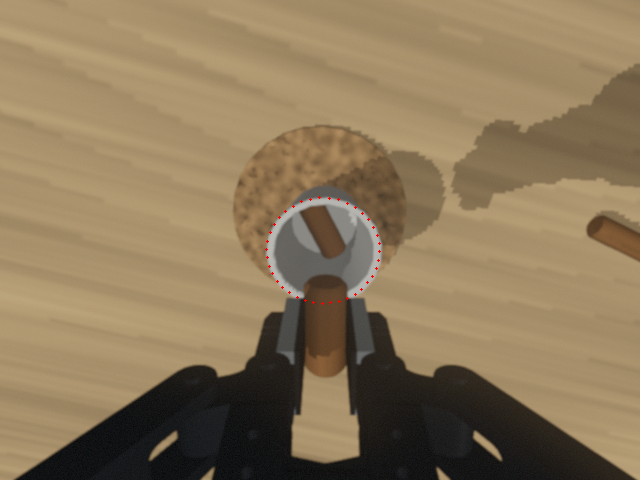

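The cup rim coincides with the predicted circle; peg A is inside. Lower and release peg B.

carry_out --offset '[[-0.02,0.6,0],[-0.01,0.6,0],[-0.02,0.6,0],[0,0,0],[0,0,0]]' --turn '[[0,0,0],[0,0,0],[0,0,0],[0,0,0],[0,0,0]]' --grip '[230,230,230,230,230]'

```text
time: 36.92
eef_pos: [0.5312, 0.2162, 0.0883]
eef_rot: [-0.278, 2.084, -2.083]
ft_force: [-1.4, 0.2, 0.2]
grip_width: 0.0141
```

carry_out --offset '[[0,0,0],[0,0,0],[0,0,0],[0,0,0],[0,-0.8,0],[0,-1,0],[0,-1,0],[0,0,0]]' --turn '[[0,0,0],[0,0,0],[0,0,0],[0,0,0],[0,0,0],[0,0,0],[0,0,0],[0,0,0]]' --grip '[160,150,150,150,150,150,150,150]'

```text
time: 37.92
eef_pos: [0.5329, 0.2169, 0.175]
eef_rot: [-0.272, 2.082, -2.08]
ft_force: [0.4, -0.1, -0.9]
grip_width: 0.0351
```

```bash
python3 - <<'E'
from h import *
np.set_printoptions(precision=4,suppress=True)
s=ctrl.get_state();print(s["grip_width"],toolT()[:3,3])
d=snapshot("wrist");cv2.imwrite("pics/w27.png",d["color"][:,:,::-1])
d=snapshot("side");cv2.imwrite("pics/s27.png",d["color"][:,:,::-1])
E
```

```text
0.03510311106545965 [0.5329 0.2169 0.175 ]
```

View pics/w27.png

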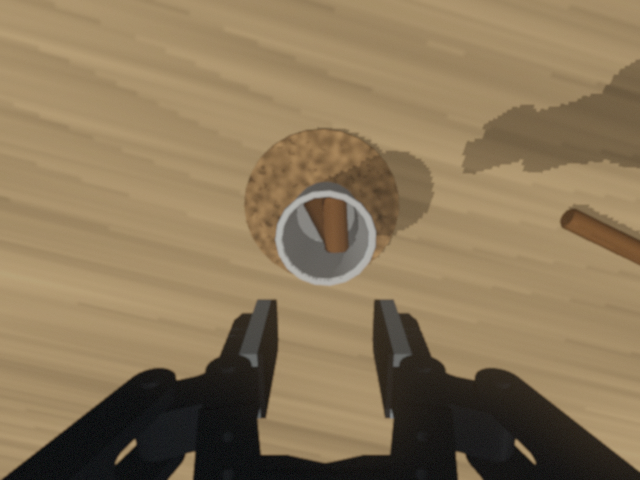

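View pics/s27.png

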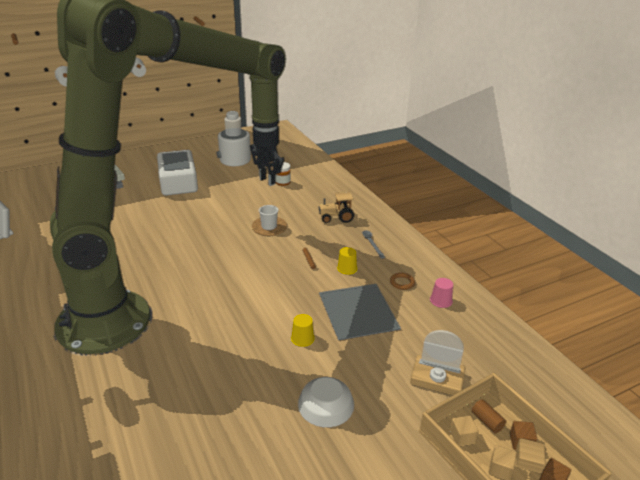

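```bash
python3 - <<'E'
from h import *
print(ctrl.job_done())
d=snapshot("top");cv2.imwrite("pics/t28.png",d["color"][:,:,::-1])
E
```

```text
the job is handed in; nothing more can be done
None
the job is handed in; nothing more can be done
```

The white cup is standing upright on the cork coaster with both short pegs inside, and the job was handed in at about 38 s of the 72 s allowed. I turned the cup over in two tilted grasps. The first laid it on its side on the mat; the second turned it upright and set it down on the coaster. Contact forces stayed around 6 N or less in the readings I took. I then dropped each short peg in from just above the rim.

- **Last wrist and side pictures:** the cup stands upright near the middle of the coaster with both pegs below its rim, and the gripper is open and clear above it. The long peg, spoon, tractor, yellow and pink cups, bowl, ring and night light look unmoved by eye; I did not measure them again.
- **Check that disagreed:** when I picked the lying cup up again, the wrist camera put the grip about 10 mm higher on the cup than it was. I lowered the cup to the coaster in roughly 1 mm steps until the force rose. It touched down at a tool height of 29 mm, which matched the geometry.
- **Check that failed:** I tried to take one more top picture after handing in, and it was refused.

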